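# Take the pile of bike bits apart and pack the light away

## Task

Take the pile of bike things on the console apart and put each in its place: the small clip upright in the square wooden tray, the L-shaped bracket flat on the floor of the narrow grey box with the light lying lengthwise on its foot, right way up and inside the box, and the steel tin square in the middle of the cork mat. The bracket has to go into the box before the light, so set the light down somewhere meanwhile. Do not tip the light or the clip over, and leave the dish of nuts, the wrench and the pump where they are.

Things in the scene. Friction and masses are not known exactly. Their poses are not given: they have to be found in the camera images.
- tin: closed flat dark steel tool tin, bottom of the stack, loose: 140 (x) x 62 (y) x 30 mm high, about 0.35 kg, stands on the marble. Origin: centre of its underside; x along its length, z up.
- bracket: aluminium L-shaped light bracket, second in the stack, lying foot down on the tin, loose, about 0.18 kg. Foot: flat plate 116 (x) x 48 (y) x 6 mm thick. Upright: a plate 10 mm thick (x) and 48 mm wide (y) standing at the foot's -x end (x from -58 to -48 mm), its top 62 mm above the underside; the upright is the thing to grip. Origin: centre of the foot's underside; z up.
- light: grey plastic bike light, third in the stack, a rounded block lying crosswise on the bracket's foot, loose: 84 (x) x 44 (y) x 40 mm high, about 0.14 kg, round glass lens at its +x end. Origin: centre of its underside; x along its length, z up. At the start about 40 mm free between it and the bracket's upright.
- clip: black plastic handlebar clip for a bike light, top of the stack, on the light, loose: a U-shaped saddle 44 (x) x 30 (y) x 36 mm high, open at the top and at both x ends, its two cheeks 7 mm thick; grip it across the cheeks (y). About 0.04 kg. Origin: centre of its underside; z up.
- box: shallow narrow grey plastic open box, fixed: outside 134 (x) x 66 (y) x 20 mm high, walls and floor 4 mm thick (inside 126 x 58 mm). The bracket's foot just fits flat on its floor, either way round, and then covers it; the light fits between the walls only lengthwise, on top of the foot beside the upright. Origin: centre of its underside; x along its length.
- tray: shallow square wooden tray, fixed: outside 100 x 100 x 12 mm high, walls and floor 4 mm thick (inside 92 x 92 mm). Origin: centre of its underside; x and y along its sides.
- mat: bare rectangular cork mat, fixed: 160 (x) x 86 (y) x 4 mm thick. Origin: centre of its underside; x along its length. Things may be parked on it meanwhile.
- dish: white ceramic dish holding small steel nuts, 90 mm across, 24 mm high; to be left where it is. Origin: centre of its underside.
- wrench: silver pedal wrench lying flat, 180 mm long along its x; to be left where it is.
- pump: green plastic hand pump with a black press button, lying at the back, about 215 mm long along its y, 40 mm high; to be left where it is. Origin: at its underside near mid-length.

How it is judged:
At the end, for the whole second after the job is handed in: Bracket flat on box floor, centred to 12 mm; light upright on its foot, lengthwise (0.2 rad), within 15 mm of midline, -9 to +30 mm along foot x; clip upright on tray floor, within 35 mm of centre each way; tin flat on mat, within 18 mm each way and 0.2 rad; all at rest (z of bracket in the frame of box between 0.001 and 0.007 m and angle between each of bracket, light, tin's own z axis and vertical below 0.06 rad and horizontal distance between bracket and box below 0.012 m and z of light in the frame of bracket between 0.003 and 0.009 m and x of light in the frame of bracket between -0.009 and 0.03 m and y of light in the frame of bracket between -0.015 and 0.015 m and angle between the x axis of light and the x axis of bracket, either way round below 0.2 rad and x of clip in the frame of tray between -0.035 and 0.035 m and y of clip in the frame of tray between -0.035 and 0.035 m and z of clip in the frame of tray between 0.001 and 0.007 m and angle between clip's own z axis and vertical below 0.1 rad and x of tin in the frame of mat between -0.018 and 0.018 m and y of tin in the frame of mat between -0.018 and 0.018 m and z of tin in the frame of mat between 0.001 and 0.007 m and angle between the x axis of tin and the x axis of mat, either way round below 0.2 rad and linear speed of each of tin, bracket, light, clip below 0.02 m/s); the robot touches nothing.
It fails at once if the dish of nuts is shifted by more than 20 mm (distance of dish from where it was at the start of the episode above 0.02 m).
It fails at once if the pedal wrench is shifted by more than 20 mm (distance of wrench from where it was at the start of the episode above 0.02 m).
It fails at once if the pump is shifted by more than 20 mm (distance of pump from where it was at the start of the episode above 0.02 m).
It fails at once if the light is tipped over (angle between light's own z axis and vertical above 0.8 rad).
It fails at once if the clip is tipped over (angle between clip's own z axis and vertical above 0.8 rad).
It also fails if it takes over 141 s, if anything falls off the work surface, if the arm or the gripper's body presses on something with over 40 N, if the wrist force passes 120 N, or if a joint passes its speed limit or range.

## Robot

A 6-joint arm with a two-finger parallel gripper is mounted at the origin on the work surface. World frame = base frame: x ahead of the robot, y to its left, z up, the work surface at z = 0. Lengths are in m, angles in rad, forces in N, time in s.
With the tool pointing down it reaches from about 0.275 to 0.75 m from the base axis. Payload 10.2 kg.
Tool frame: the origin (TCP) lies on the centre line of the jaws, within the pads' length; the fingertips stand ahead of it and the grasp point (between the pads) lies 3 mm ahead of it (robot.finger_overhang is the z of the fingertips in the tool frame, in m); z points along the fingers, y is the direction in which the jaws open and shut (so a half turn about z gives the same grasp; the last joint's range is limited). The gripper opens to 88 mm and grips with 3 to 60 N. Pads are 18 mm wide; open, the fingers measure 123 mm over their backs; the gripper's body (75 mm by 187 mm) begins 45 mm behind the grasp point.
Start: joints at [-1.478, 0.313, 1.498, -0, 1.331, -0.223], TCP at [0.163, -0.499, 0.261] pointing down, gripper open.
Joint ranges: [-2.94, 2.94], [-0.97, 2.17], [0.19, 2.56], [-1.23, 4.37], [0.02, 3.11], [-2.88, 2.88]. Speed limits (rad/s): [2.39, 2.39, 3.01, 3.14, 3.14, 3.14].

## Interface

Orientations are given as a unit quaternion [w, x, y, z].
In Python, from bench import monitor, imaging, order, look_for, cut_out, mark_of, robot gives the robot as it stands.
- The arm moves only by the tool apply_moves, never from a script. Its argument "increments" is a list that holds one entry, the list of rows, each a list of 5 numbers: the opening in per cent of the stroke, from 0 (shut) to 100 (fully open), then the shift along the tool's x, y, z as a fraction of full scale, then the turn about the tool's z as a fraction of full scale. In form: [[[fingers, tx, ty, tz, turn], ...]]. A call has 1 to 20 rows; each row is the pose to reach, as a shift and turn from the pose measured when the call began, along the tool's axes at that moment; what a row does not reach only later rows make up. Full scale, the value 1, is 25 cm for a shift and 45 degrees for a turn. A row lasts 1/12 s, in which the tool goes at most 41.7 mm and 7.16 degrees, less where a joint would pass 70% of its speed; a pose out of reach is approached as far as the arm can. A call with a number of a shift or a turn outside -1 to 1 is refused whole. A call with a gripper value outside its range is refused whole. The fingers move at their own pace and stop on an object; "newtons" is the grip in N (left out, the last holds). Time passes only in rows, so rows that repeat a pose let the fingers close. It gives the time, the measured TCP pose, the force and the opening at its end, in the units of the state.
- monitor.get_state(): the state, without advancing time (a new reading comes with each control period).
- imaging.snapshot(name): name is "scene" or "top" or "wrist"; returns (picture, depth): 480x640x3 uint8, red, green, blue; 480x640 float32, m along the optical axis (not along the pixel's ray), 0 where there is no reading.
- imaging.camera_info(name): a dict with "camera_matrix" (3x3 intrinsics, pixels), "distortion" ([k1, k2, p1, p2, k3] as OpenCV has them; the pictures are not rectified), "rvec" (rotation vector, rad) and "tvec" (3), from world to camera coordinates, as OpenCV has them; the wrist camera has in their place "mount" (4x4, takes a point from camera to tool coordinates, whose origin is the TCP and whose axes are the flange's). Camera axes: x right, y down, z forward; pixel columns grow to the right and rows downward; lengths in m; the calibration is good to about 2 mm. A picture is of the moment at which its call begins: read the wrist's pose just before it. camera_info takes no time and is no camera call.
- order.sign_off(): hands the job in, once; it reports no verdict.
Trained networks look in the newest picture that a camera, given by its name, has taken for a name from the list of things; names that differ only in an ending like _2 or _b are one class to them, and where a whole thing is asked for, a point or a joint stands for the part that bears it (a point fixed in the world has none). Each returns a list of dicts, best first, with "confidence" (0 to 1); they miss things now and then, are a little off and sometimes report something else, mostly with a low value. They report only what shows in the picture. A call takes as long as a camera call.
- look_for(camera, thing): "centre" ([x, y, z] in m, in world coordinates, good to about 4 mm: the middle of the surface that is visible of it).
- cut_out(camera, thing): "region" (480x640 bool, what is visible of it).
- mark_of(camera, thing): "centre" ([x, y, z] in m, in world coordinates, good to about 4 mm: a listed point, or the origin of a listed thing).
The state is a dict: "t": time; "q": joint angles; "joint_vel": joint speeds; "joint_torque": joint torques, N m; "position": TCP position; "eef_rot": TCP orientation; "wrist_force": force on the tool from outside, world axes, zero at the start; "ft_torque": the same for the moment, N m; "opening": finger opening in m.
Only numpy, scipy, OpenCV 4.12 (cv2) and the standard library are available. Lean on these libraries where they do the work, as an engineer would, in place of code of your own. Each camera call takes 0.05 s, during which the arm holds its last target.

## Working session

There is one attempt and no reset: what is moved stays moved. The work goes in short steps, Python scripts to look and compute and a tool call to move; the robot and the scene stay as the last step left them, time stands still between calls to the robot, and variables do not carry over. Pictures are saved under pics/ and viewed, and the job is handed in when it is done.

Besides the shell and the picture viewer there is one more tool, called after "Request:" as name(argument=value, ...), one argument or row to a line, values as JSON. apply_moves: Moves the arm, as the interface text tells. Its arguments: {"type":"object","properties":{"increments":{"type":"array","items":{"type":"array","items":{"type":"array","items":{"type":"number"}}}},"newtons":{"type":"number"}},"required":["increments"]}

```bash
ls; mkdir -p pics; python3 - <<'E'
from bench import monitor, imaging, robot
import cv2
s=monitor.get_state();print(s)
print([a for a in dir(robot) if a[0]!='_'], robot.finger_overhang)
for n in ("scene","top","wrist"):
    p,d=imaging.snapshot(n);cv2.imwrite(f"pics/{n}0.png",p[:,:,::-1]);print(imaging.camera_info(n))
E
```

```text
pics
{'t': 0.0, 'q': array([-1.47838153e+00,  3.13414043e-01,  1.49840806e+00, -2.80666981e-05,
        1.33098045e+00, -2.23367895e-01]), 'joint_vel': array([-0.00070568,  0.00121696,  0.00045534,  0.00099342, -0.0006401 ,
        0.00070516]), 'joint_torque': array([ 7.71977102e-04, -4.02209365e+01, -2.52268410e+01,  6.94507454e-02,
        3.52993549e-02, -1.32250716e-04]), 'position': array([ 0.16302298, -0.49882793,  0.26019037]), 'eef_rot': array([-6.04547831e-04,  9.87560329e-01,  1.57239402e-01,  2.59813830e-05]), 'wrist_force': array([-0.5187255 , -0.44253442, -0.25899245]), 'ft_torque': array([ 0.04396174, -0.08721186, -0.04987988]), 'opening': 0.08815714416053079}
['PlanningError', 'finger_overhang'] 0.022
{'camera_matrix': array([[533.58107433,   0.        , 320.41414198],
       [  0.        , 533.58107433, 241.32806405],
       [  0.        ,   0.        ,   1.        ]]), 'distortion': array([-0.11883498,  0.        ,  0.        ,  0.        ,  0.        ]), 'rvec': array([ 2.25938451,  0.64144238, -0.25272354]), 'tvec': array([-0.49330133, -0.1444097 ,  1.48483465])}

[... 274 characters left out ...]
17583165, -2.16839395,  0.1017634 ]), 'tvec': array([-0.01221616,  0.59552101,  1.30669077])}
{'camera_matrix': array([[362.92699943,   0.        , 314.98312661],
       [  0.        , 362.92699943, 243.84048808],
       [  0.        ,   0.        ,   1.        ]]), 'distortion': array([0.00822604, 0.        , 0.        , 0.        , 0.        ]), 'mount': array([[ 1.04446624e-03, -9.63553246e-01, -2.67514580e-01,
         6.91103315e-02],
       [ 9.99999391e-01,  9.11341745e-04,  6.21795281e-04,
         1.15308306e-03],
       [-3.55335657e-04, -2.67515067e-01,  9.63553612e-01,
        -1.24750459e-01],
       [ 0.00000000e+00,  0.00000000e+00,  0.00000000e+00,
         1.00000000e+00]])}
```

View pics/scene0.png

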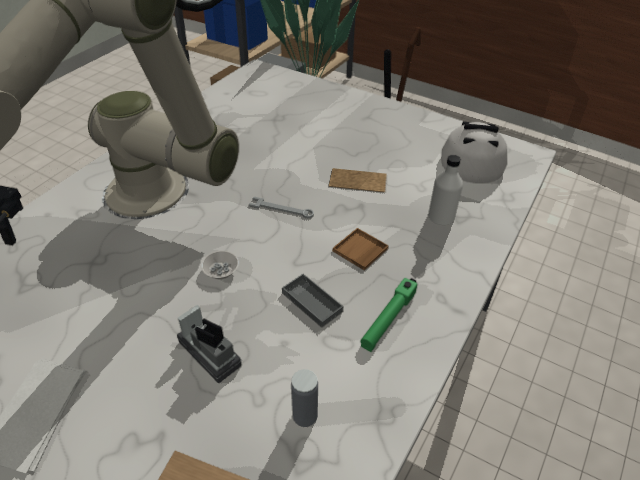

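View pics/top0.png

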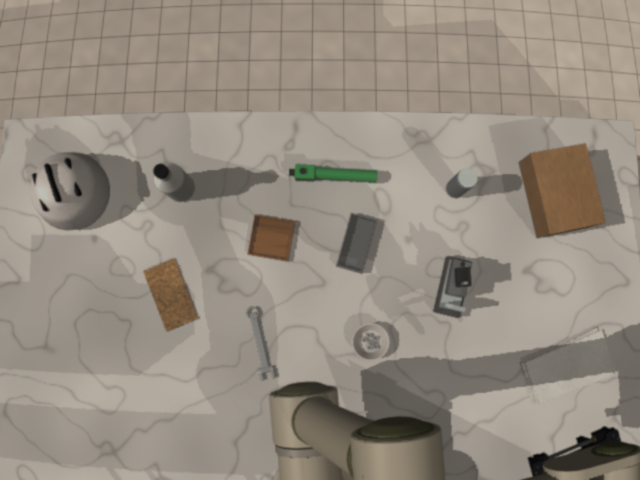

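View pics/wrist0.png

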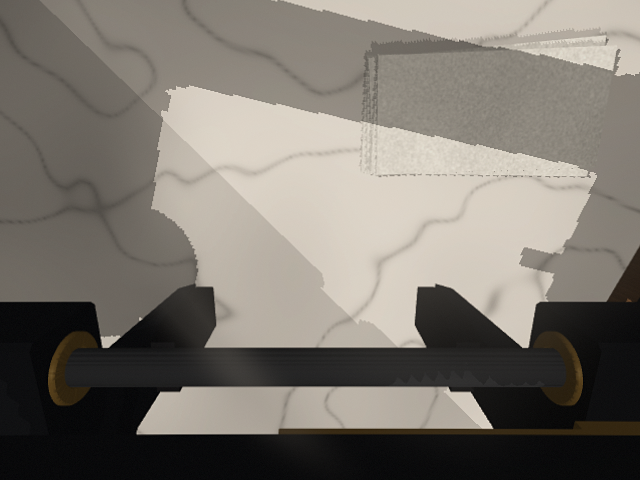

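```bash
cat > h.py <<'E'
from bench import monitor, imaging, order, look_for, cut_out, mark_of, robot
import numpy as np, cv2
from scipy.spatial.transform import Rotation as R
def pose():
    s=monitor.get_state();q=s['eef_rot'];return s['position'],R.from_quat([q[1],q[2],q[3],q[0]]).as_matrix(),s
def cam(n,snap=True):
    """returns picture, world pts HxWx3 (nan where none)"""
    p0,Rt,s=pose(); pic,d=imaging.snapshot(n); ci=imaging.camera_info(n)
    K=ci['camera_matrix']; v,u=np.mgrid[0:480,0:640]
    uv=np.stack([u,v],-1).reshape(-1,1,2).astype(float)
    n2=cv2.undistortPoints(uv,K,ci['distortion']).reshape(480,640,2)
    P=np.dstack([n2*d[...,None],d]).astype(float)
    if n=='wrist':
        M=ci['mount']; W=(P@M[:3,:3].T+M[:3,3])@Rt.T+p0
    else:
        Rc=cv2.Rodrigues(ci['rvec'])[0]; W=(P-ci['tvec'])@Rc
    W[d<=0]=np.nan
    return pic,W
def rect(W,mask):
    """min area rect of xy pts: centre, (long, short), yaw of long axis deg, z median"""
    q=W[mask]; q=q[~np.isnan(q[:,0])]
    (c,(w,h),a)=cv2.minAreaRect((q[:,:2]*1000).astype(np.float32))
    if h>w: w,h,a=h,w,a+90
    a=(a+90)%180-90
    return np.round(c,1),(round(w,1),round(h,1)),round(a,1),np.round(np.percentile(q[:,2]*1000,[5,50,95]),1),len(q)
def save(pic,name,crop=None,scale=1):
    if crop: x0,y0,x1,y1=crop; pic=pic[y0:y1,x0:x1]
    pic=cv2.resize(pic,None,fx=scale,fy=scale,interpolation=cv2.INTER_CUBIC)
    cv2.imwrite(f'pics/{name}.png',pic[:,:,::-1])
E
python3 - <<'E'
from h import *
for c in ('top','scene'):
    pic,W=cam(c)
    for t in 'tin bracket light clip box tray mat dish wrench pump'.split():
        r=cut_out(c,t)[:1]; m=mark_of(c,t)[:1]
        if c=='scene' and t in('dish','wrench','pump'): continue
        print(c,t,[ (round(x['confidence'],2),np.round(np.array(x['centre'])*1000)) for x in m],[(round(x['confidence'],2),)+rect(W,x['region']) for x in r])
E
```

```text
top tin [(0.82, array([ 505., -331.,   -2.]))] [(0.85, array([ 505. , -327.9]), (139.1, 69.8), -12.6, array([ 6. , 27.3, 33.3]), 431)]
top bracket [(0.63, array([ 507., -323.,   29.]))] [(0.7, array([ 467. , -316.2]), (51.9, 32.4), 75.1, array([30.4, 38. , 93.5]), 247)]
top light [(0.94, array([ 530., -330.,   36.]))] [(0.95, array([ 523.9, -326. ]), (84.2, 42.9), -8.1, array([47.9, 74. , 78.7]), 430)]
top clip [(0.72, array([ 524., -331.,   74.]))] [(0.59, array([ 526. , -331.1]), (42.0, 31.9), 3.2, array([ 84. , 101.6, 113.4]), 291)]
top box [(0.55, array([615., -93.,   3.]))] [(0.76, array([612.1, -95.4]), (134.8, 72.0), -15.9, array([-1.4,  3.9, 20.6]), 1566)]
top tray [(0.75, array([624., 110.,   1.]))] [(0.68, array([627. , 112.5]), (104.6, 103.3), 80.9, array([-1.3,  3.7, 12.3]), 1716)]
top mat [(0.91, array([486., 358.,  -3.]))] [(0.89, array([486.1, 359.6]), (163.8, 91.9), 24.0, array([-1.5,  3.3,  8.1]), 2275)]
top dish [(0.65, array([ 525., -332.,   72.]))] [(0.39, array([ 527.4, -347.1]), (64.3, 44.7), -85.6, array([ 81.5, 101.2, 113.4]), 335)]
top wrench [(0.84, array([3
[... 484 characters left out ...]
y([31.2, 62.9, 93.1]), 645)]
scene light [(0.72, array([ 524., -326.,   36.]))] [(0.71, array([ 514.8, -330.2]), (111.2, 44.6), -10.7, array([43.9, 71.2, 77.8]), 709)]
scene clip [(0.9, array([ 531., -336.,   74.]))] [(0.7, array([ 527.8, -333.4]), (45.7, 32.4), 2.8, array([ 82.1, 100.5, 112.8]), 528)]
scene box [(0.69, array([613., -96.,  -2.]))] [(0.73, array([606.3, -94.2]), (151.5, 70.1), -15.2, array([ 1.1,  5.4, 20.2]), 1687)]
scene tray [(0.68, array([629., 111.,  -3.]))] [(0.69, array([622.1, 111.5]), (111.6, 104.5), -9.0, array([ 0.9,  4.6, 12.6]), 1285)]
scene mat [(0.73, array([487., 355.,   2.]))] [(0.63, array([483.9, 360.2]), (161.8, 103.3), 22.8, array([0.2, 4.2, 7.7]), 1089)]
```

```bash
cat >> h.py <<'E'
def yaw():
    p,Rt,s=pose(); return np.degrees(np.arctan2(Rt[1,0],Rt[0,0]))
def go(x,y,z,yw=None):
    """x,y,z mm world TCP target, yw deg tool-x yaw; prints fractions from the present pose"""
    p,Rt,s=pose(); d=Rt.T@(np.array([x,y,z])/1000-p)
    y0=yaw(); t=0 if yw is None else -((yw-y0+180)%360-180)/45
    print('t',round(s['t'],2),'pos',np.round(p*1000,1),'yaw',round(y0,2),'open',round(s['opening']*1000,1),'F',np.round(s['wrist_force'],1))
    print('  d',np.round(d/.25,4),'turn',round(t,4),'rows>=',round(max(np.linalg.norm(d)/.0417,abs(t)*45/7.16),1))
E
python3 - <<'E'
from h import *
go(470,-330,260,0)
E
```

```text
t 2.25 pos [ 163.  -499.1  260.7] yaw 18.09 open 88.1 F [-0.2 -0.2 -0.1]
  d [ 1.3771 -0.2615  0.0029] turn 0.4021 rows>= 8.4
```

Request:
apply_moves(
  increments=[
    [[100, 0.15, -0.03, 0, 0.05], [100, 0.3, -0.06, 0, 0.12], [100, 0.45, -0.09, 0, 0.2], [100, 0.6, -0.12, 0, 0.28], [100, 0.75, -0.15, 0, 0.36], [100, 0.9, -0.17, 0, 0.4], [100, 0.9, -0.17, 0, 0.4]],
  ],
)

```text
t: 2.83
position: [0.368, -0.3857, 0.2608]
eef_rot: [-0.0, 1.0, 0.003, 0.001]
wrist_force: [-0.2, 0.3, -0.5]
opening: 0.0881
```

```bash
python3 - <<'E'
from h import *
go(470,-330,260,0)
E
```

```text
t 2.83 pos [ 368.  -385.7  260.8] yaw 0.3 open 88.1 F [-0.2  0.3 -0.5]
  d [ 0.4091 -0.2207  0.0038] turn 0.0067 rows>= 2.8
```

Request:
apply_moves(
  increments=[
    [[100, 0.13, -0.07, 0, 0.005], [100, 0.27, -0.15, 0, 0.005], [100, 0.41, -0.22, 0, 0.005], [100, 0.41, -0.22, 0, 0.005], [100, 0.41, -0.22, 0, 0.005]],
  ],
)

```text
t: 3.25
position: [0.471, -0.3294, 0.2606]
eef_rot: [-0.0, 1.0, 0.002, 0.0]
wrist_force: [-0.1, -0.4, 0.5]
opening: 0.0882
```

```bash
python3 - <<'E'
from h import *
pic,W=cam('wrist'); save(pic,'w1')
print(pose()[0])
for t in 'tin bracket light clip'.split():
    r=cut_out('wrist',t)[:1]; m=mark_of('wrist',t)[:1]
    for x in m: print(t,'mark',round(x['confidence'],2),np.round(np.array(x['centre'])*1000))
    for x in r:
        q=W[...,2]; zt={'tin':.03,'bracket':.092,'light':.076,'clip':.112}[t]
        print(' all',round(x['confidence'],2),rect(W,x['region']))
        mm=x['region']&(abs(q-zt)<.006)
        if mm.sum()>20: print(' top',rect(W,mm))
E
```

```text
[ 0.47009508 -0.33022188  0.26068522]
tin mark 0.6 [ 374. -128.    5.]
 all 0.61 (array([ 454.1, -314. ]), (63.3, 56.4), 77.1, array([35.7, 63.5, 93.2]), 2215)
 top (array([ 459.2, -314.3]), (47.9, 10.6), 76.6, array([88.5, 92.5, 93.6]), 761)
 all 0.6 (array([ 526.3, -331.1]), (85.5, 51.0), -12.3, array([73.8, 76.4, 77.8]), 3054)
 top (array([ 526.3, -330.7]), (85.5, 44.7), -12.0, array([73.9, 76.4, 77.8]), 3037)
clip mark 0.59 [ 526. -335.   75.]
 all 0.79 (array([ 527.3, -332.5]), (45.7, 30.2), 2.8, array([ 87.8, 105.7, 113.4]), 2269)
 top (array([ 528.4, -332.5]), (43.0, 30.2), 2.8, array([110.2, 112.4, 113.8]), 1115)
```

View pics/w1.png

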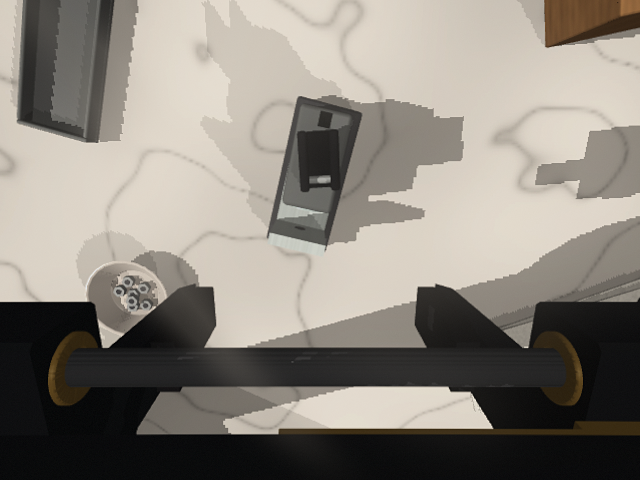

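```bash
python3 - <<'E'
from h import *
go(528,-332,150,2.8)
go(528,-332,103,2.8)
E
```

```text
t 3.7 pos [ 469.8 -330.6  261.1] yaw 0.03 open 88.1 F [ 0.3  0.6 -0.6]
  d [0.2321 0.0059 0.4447] turn -0.0616 rows>= 3.0
t 3.7 pos [ 469.8 -330.6  261.1] yaw 0.03 open 88.1 F [ 0.3  0.6 -0.6]
  d [0.2318 0.006  0.6327] turn -0.0616 rows>= 4.0
```

Request:
apply_moves(
  increments=[
    [[100, 0.08, 0, 0.1, -0.06], [100, 0.16, 0.006, 0.2, -0.06], [100, 0.232, 0.006, 0.32, -0.06], [100, 0.232, 0.006, 0.42, -0.06], [100, 0.232, 0.006, 0.5, -0.06], [100, 0.232, 0.006, 0.56, -0.06], [100, 0.232, 0.006, 0.6, -0.06], [100, 0.232, 0.006, 0.632, -0.06], [100, 0.232, 0.006, 0.632, -0.06], [100, 0.232, 0.006, 0.632, -0.06]],
  ],
)

```text
t: 4.53
position: [0.5282, -0.3322, 0.1037]
eef_rot: [0.0, 1.0, 0.024, 0.001]
wrist_force: [0.7, -1.0, 0.8]
opening: 0.0884
```

```bash
python3 - <<'E'
from h import *
go(528,-332,103,2.8)
pic,W=cam('wrist'); save(pic,'w2')
E
```

```text
t 4.53 pos [ 528.2 -332.2  103.7] yaw 2.72 open 88.4 F [ 0.7 -1.   0.8]
  d [-0.0007 -0.001   0.0029] turn -0.0017 rows>= 0.0
```

View pics/w2.png

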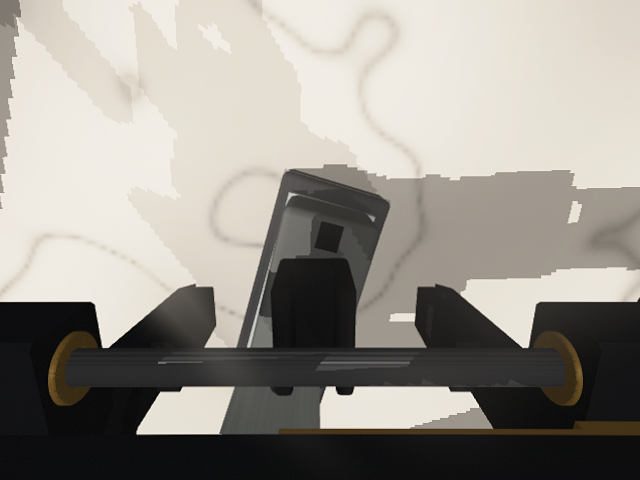

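The clip (px 313,310) lies centred between the pads (px 215 and 417). Close on it and lift.

Request:
apply_moves(
  increments=[
    [[25, 0, 0, 0, 0], [25, 0, 0, 0, 0], [25, 0, 0, 0, 0], [25, 0, 0, 0, 0], [25, 0, 0, 0, 0], [25, 0, 0, 0, 0], [25, 0, 0, 0, 0], [25, 0, 0, 0, 0], [25, 0, 0, 0, 0], [25, 0, 0, 0, 0], [25, 0, 0, 0, 0], [25, 0, 0, 0, 0]],
  ],
  newtons=10,
)

```text
t: 5.58
position: [0.5283, -0.3324, 0.1042]
eef_rot: [0.0, 1.0, 0.024, 0.001]
wrist_force: [0.2, -0.1, -0.3]
opening: 0.03
```

Request:
apply_moves(
  increments=[
    [[20, 0, 0, -0.04, 0], [20, 0, 0, -0.12, 0], [20, 0, 0, -0.22, 0], [20, 0, 0, -0.32, 0], [20, 0, 0, -0.4, 0], [20, 0, 0, -0.4, 0], [20, 0, 0, -0.4, 0]],
  ],
)

```text
t: 6.17
position: [0.5282, -0.3324, 0.2051]
eef_rot: [0.001, 1.0, 0.024, 0.002]
wrist_force: [-0.4, 0.7, -1.1]
opening: 0.03
```

```bash
python3 - <<'E'
from h import *
go(626,111,190,-9)
pic,W=cam('wrist'); save(pic,'w3')
E
```

```text
t 6.17 pos [ 528.2 -332.4  205.1] yaw 2.72 open 30.0 F [-0.4  0.7 -1.1]
  d [ 0.4747 -1.7533  0.0585] turn 0.2605 rows>= 10.9
```

View pics/w3.png

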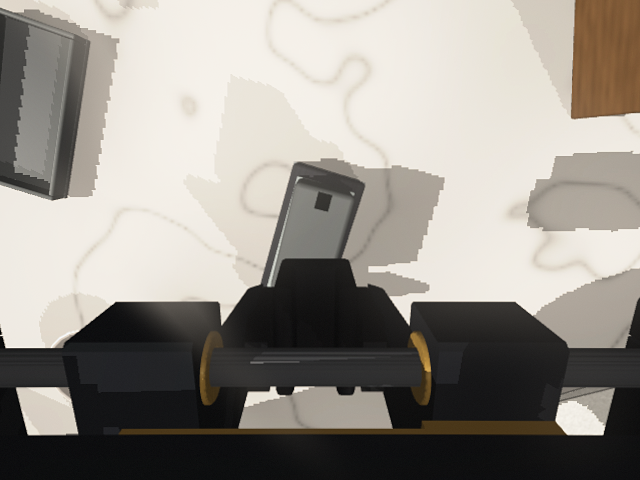

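Clip held (px 315,310), the light stays below. Carrying it to the tray in two calls.

Request:
apply_moves(
  increments=[
    [[20, 0.04, -0.12, 0, 0], [20, 0.08, -0.25, 0, 0.05], [20, 0.12, -0.4, 0, 0.1], [20, 0.16, -0.55, 0, 0.15], [20, 0.2, -0.7, 0, 0.15], [20, 0.23, -0.82, 0, 0.15], [20, 0.25, -0.9, 0, 0.15], [20, 0.25, -0.9, 0, 0.15]],
  ],
)

```text
t: 6.88
position: [0.5795, -0.1005, 0.2023]
eef_rot: [-0.001, 0.999, -0.033, -0.0]
wrist_force: [-0.5, 0.2, 0.5]
opening: 0.0297
```

```bash
python3 - <<'E'
from h import *
go(626,111,190,-9)
E
```

```text
t 6.88 pos [ 579.5 -100.5  202.3] yaw -3.79 open 29.7 F [-0.5  0.2  0.5]
  d [ 0.1296 -0.8564  0.0505] turn 0.1157 rows>= 5.2
```

Request:
apply_moves(
  increments=[
    [[20, 0.02, -0.12, 0, 0.05], [20, 0.04, -0.27, 0, 0.1], [20, 0.06, -0.42, 0, 0.11], [20, 0.09, -0.57, 0.02, 0.11], [20, 0.11, -0.7, 0.04, 0.11], [20, 0.13, -0.8, 0.05, 0.11], [20, 0.13, -0.856, 0.05, 0.115], [20, 0.13, -0.856, 0.05, 0.115], [20, 0.13, -0.856, 0.05, 0.115]],
  ],
)

```text
t: 7.63
position: [0.6259, 0.1102, 0.189]
eef_rot: [-0.0, 0.997, -0.078, -0.001]
wrist_force: [1.1, 0.0, -0.7]
opening: 0.0296
```

```bash
python3 - <<'E'
from h import *
go(626,111,33,-9)
pic,W=cam('wrist'); save(pic,'w4')
E
```

```text
t 7.63 pos [625.9 110.2 189. ] yaw -8.94 open 29.6 F [ 1.1  0.  -0.7]
  d [ 0.0014 -0.0029  0.6241] turn 0.0013 rows>= 3.7
```

View pics/w4.png

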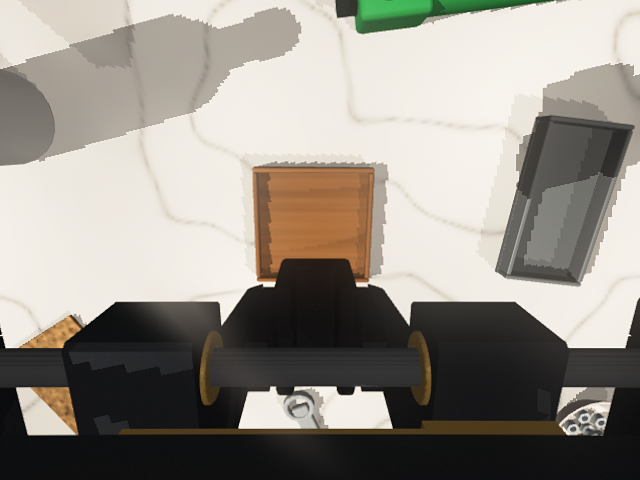

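Request:
apply_moves(
  increments=[
    [[20, 0, 0, 0.1, 0], [20, 0, 0, 0.22, 0], [20, 0, 0, 0.34, 0], [20, 0, 0, 0.44, 0], [20, 0, 0, 0.52, 0], [20, 0, 0, 0.57, 0], [20, 0, 0, 0.6, 0], [20, 0, 0, 0.622, 0], [20, 0, 0, 0.622, 0], [20, 0, 0, 0.622, 0]],
  ],
)

```text
t: 8.52
position: [0.6262, 0.1094, 0.0347]
eef_rot: [-0.001, 0.997, -0.079, -0.0]
wrist_force: [0.0, 0.4, 0.2]
opening: 0.03
```

Request:
apply_moves(
  increments=[
    [[20, 0, 0, 0.006, 0], [20, 0, 0, 0.008, 0], [20, 0, 0, 0.01, 0], [20, 0, 0, 0.01, 0]],
  ],
)

```text
t: 8.85
position: [0.6263, 0.1095, 0.0325]
eef_rot: [-0.001, 0.997, -0.079, 0.0]
wrist_force: [0.6, 0.8, -0.7]
opening: 0.0301
```

Open only to ~48 mm (inside tray walls), then rise.

Request:
apply_moves(
  increments=[
    [[55, 0, 0, 0, 0], [55, 0, 0, 0, 0], [55, 0, 0, 0, 0], [55, 0, 0, 0, 0], [55, 0, 0, -0.05, 0], [55, 0, 0, -0.12, 0], [60, 0, 0, -0.2, 0], [70, 0, 0, -0.35, 0], [100, 0, 0, -0.5, 0], [100, 0, 0, -0.65, 0], [100, 0, 0, -0.65, 0], [100, 0, 0, -0.65, 0]],
  ],
)

```text
t: 9.85
position: [0.6269, 0.1093, 0.1981]
eef_rot: [-0.001, 0.997, -0.079, 0.003]
wrist_force: [0.2, 0.1, -0.7]
opening: 0.084
```

```bash
python3 - <<'E'
from h import *
go(530,-100,260,-13)
pic,W=cam('wrist'); save(pic,'w5')
for t in ['clip','tray','box']:
    m=mark_of('wrist',t)[:1]
    for x in m: print(t,round(x['confidence'],2),np.round(np.array(x['centre'])*1000))
    for x in cut_out('wrist',t)[:1]: print(rect(W,x['region']))
E
```

```text
t 9.85 pos [626.9 109.3 198.1] yaw -9.01 open 84.0 F [ 0.2  0.1 -0.7]
  d [-0.2505  0.8872 -0.2507] turn 0.0887 rows>= 5.7
clip 0.81 [623. 108.   3.]
(array([621.2, 109.8]), (54.7, 31.0), -10.6, array([15.1, 33. , 41.2]), 2040)
box 0.71 [613. -94.  -1.]
(array([ 610.1, -100.3]), (143.3, 82.2), -13.8, array([ 3.5,  5.2, 20.7]), 14299)
```

View pics/w5.png

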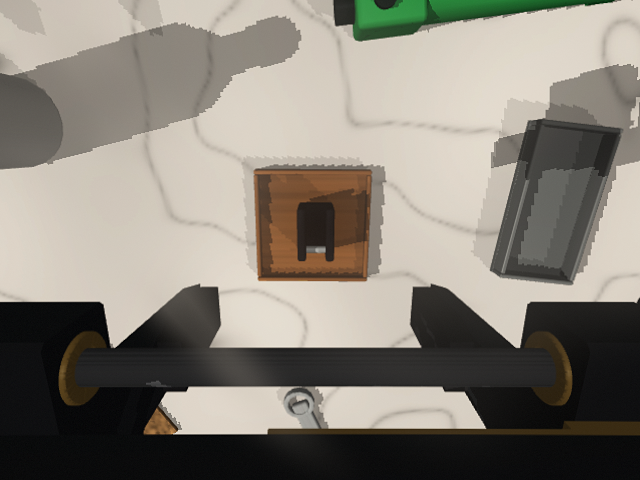

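Request:
apply_moves(
  increments=[
    [[100, -0.04, 0.14, -0.04, 0.02], [100, -0.08, 0.28, -0.08, 0.04], [100, -0.12, 0.44, -0.12, 0.06], [100, -0.17, 0.6, -0.17, 0.08], [100, -0.21, 0.76, -0.21, 0.089], [100, -0.25, 0.887, -0.25, 0.089], [100, -0.25, 0.887, -0.25, 0.089], [100, -0.25, 0.887, -0.25, 0.089]],
  ],
)

```text
t: 10.87
position: [0.5293, -0.1013, 0.2567]
eef_rot: [-0.0, 0.993, -0.115, -0.001]
wrist_force: [-0.5, -0.3, -0.6]
opening: 0.0882
```

```bash
python3 - <<'E'
from h import *
pic,W=cam('wrist'); save(pic,'w6')
print(pose()[0])
m=cut_out('wrist','box')[0]['region']
z=W[...,2]
print(rect(W,m)); mm=m&(abs(z-.02)<.004); print('rim',rect(W,mm)); mm=m&(abs(z-.004)<.003); print('floor',rect(W,mm))
q=W[m&(abs(z-.02)<.004)]; 
np.save('rim.npy',q)
go(526,-331,150,-12)
E
```

```text
[ 0.52958757 -0.10008028  0.25624436]
(array([614.4, -93.3]), (141.1, 71.4), -15.5, array([ 3.5,  5. , 20.9]), 10340)
rim (array([613.5, -94.9]), (133.8, 66.1), -15.9, array([18.1, 20.4, 21.8]), 1979)
floor (array([614.4, -93.6]), (140.7, 71.0), -15.9, array([3.4, 4.7, 6.1]), 7927)
t 10.97 pos [529.8 -99.4 255.9] yaw -13.0 open 88.1 F [-0.6  0.3 -0.4]
  d [0.1949 0.9067 0.4221] turn -0.0222 rows>= 6.1
```

View pics/w6.png

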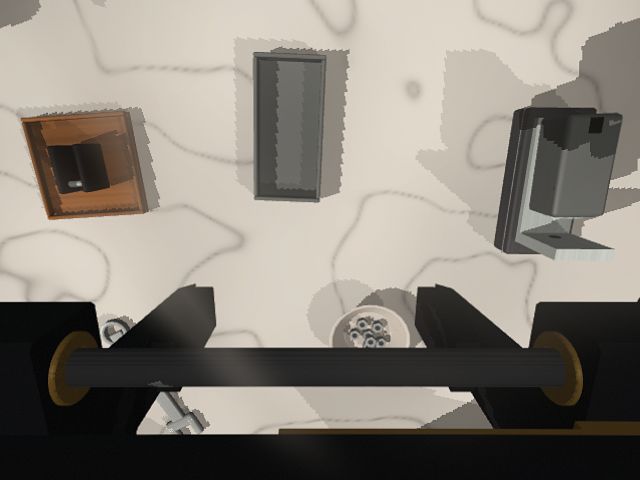

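Request:
apply_moves(
  increments=[
    [[100, 0, 0.12, 0, 0], [100, 0, 0.26, 0, 0], [100, 0, 0.42, 0, 0], [100, 0, 0.58, 0, 0], [100, 0, 0.74, 0.02, 0], [100, 0, 0.9, 0.04, 0], [100, 0, 0.9, 0.04, 0], [100, 0, 0.9, 0.04, 0]],
  ],
)

```text
t: 11.63
position: [0.4793, -0.3188, 0.2442]
eef_rot: [-0.002, 0.994, -0.114, -0.002]
wrist_force: [1.2, 0.7, 0.1]
opening: 0.088
```

```bash
python3 - <<'E'
from h import *
pic,W=cam('wrist'); save(pic,'w7')
z=W[...,2]
m=cut_out('wrist','light')[0]['region']; print(rect(W,m)); print('top',rect(W,m&(abs(z-.076)<.004)))
b=(abs(z-.092)<.004)&(np.hypot(W[...,0]-.46,W[...,1]+.314)<.08); print('upr',rect(W,b))
for t in('light','bracket'):
  for x in mark_of('wrist',t)[:1]: print(t,round(x['confidence'],2),np.round(np.array(x['centre'])*1000))
go(526,-331,73,-12)
E
```

```text
(array([ 522.3, -331.3]), (92.8, 47.0), -11.8, array([74.8, 76.6, 77.8]), 5760)
top (array([ 526.7, -330. ]), (84.9, 44.2), -13.8, array([74.9, 76.6, 77.8]), 5727)
upr (array([ 459.3, -314.3]), (47.6, 11.0), 76.8, array([89.5, 92.5, 93.6]), 824)
light 0.91 [ 527. -324.   36.]
t 11.83 pos [ 480.  -316.9  245.7] yaw -12.86 open 88.3 F [-0.6  0.  -0.8]
  d [0.1938 0.0149 0.6903] turn -0.019 rows>= 4.3
```

View pics/w7.png

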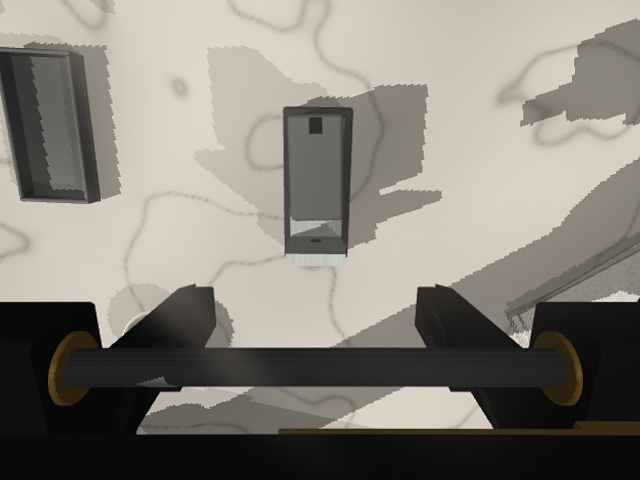

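Request:
apply_moves(
  increments=[
    [[100, 0.07, 0.005, 0.1, 0], [100, 0.14, 0.012, 0.22, 0], [100, 0.194, 0.012, 0.35, 0], [100, 0.194, 0.012, 0.47, 0], [100, 0.194, 0.012, 0.57, 0], [100, 0.194, 0.012, 0.64, 0], [100, 0.194, 0.012, 0.675, 0], [100, 0.194, 0.012, 0.69, 0], [100, 0.194, 0.012, 0.69, 0], [100, 0.194, 0.012, 0.69, 0]],
  ],
)

```text
t: 12.67
position: [0.5269, -0.3304, 0.0744]
eef_rot: [-0.0, 0.994, -0.112, -0.0]
wrist_force: [-0.3, 0.3, 0.1]
opening: 0.0882
```

Request:
apply_moves(
  increments=[
    [[45, 0, 0, 0, 0], [45, 0, 0, 0, 0], [45, 0, 0, 0, 0], [45, 0, 0, 0, 0], [45, 0, 0, 0, 0], [45, 0, 0, 0, 0], [42, 0, 0, 0, 0], [40, 0, 0, 0, 0], [40, 0, 0, 0, 0]],
  ],
  newtons=15,
)

```text
t: 13.42
position: [0.5268, -0.3303, 0.0744]
eef_rot: [-0.0, 0.994, -0.112, -0.0]
wrist_force: [0.2, 0.2, 0.1]
opening: 0.0437
```

Request:
apply_moves(
  increments=[
    [[40, 0, 0, -0.03, 0], [40, 0, 0, -0.08, 0], [40, 0, 0, -0.16, 0], [40, 0, 0, -0.24, 0], [40, 0, 0, -0.3, 0], [40, 0, -0.1, -0.3, 0], [40, 0, -0.2, -0.3, 0], [40, 0, -0.32, -0.3, 0], [40, 0, -0.44, -0.3, 0], [40, 0, -0.56, -0.3, 0], [40, 0, -0.66, -0.3, 0], [40, 0, -0.74, -0.3, 0], [40, 0, -0.8, -0.3, 0], [40, 0, -0.8, -0.3, 0], [40, 0, -0.8, -0.3, 0]],
  ],
)

```text
t: 14.67
position: [0.5715, -0.1352, 0.1504]
eef_rot: [-0.0, 0.994, -0.111, 0.0]
wrist_force: [-0.5, 0.0, -1.6]
opening: 0.0439
```

```bash
python3 - <<'E'
from h import *
go(500,0,140,-12)
pic,W=cam('wrist'); save(pic,'w8')
pic,W=cam('top'); save(pic,'t8',(200,130,560,450),2)
E
```

```text
t 14.67 pos [ 571.5 -135.2  150.4] yaw -12.76 open 43.9 F [-0.5  0.  -1.6]
  d [-0.3982 -0.4642  0.0417] turn -0.0168 rows>= 3.7
```

View pics/w8.png

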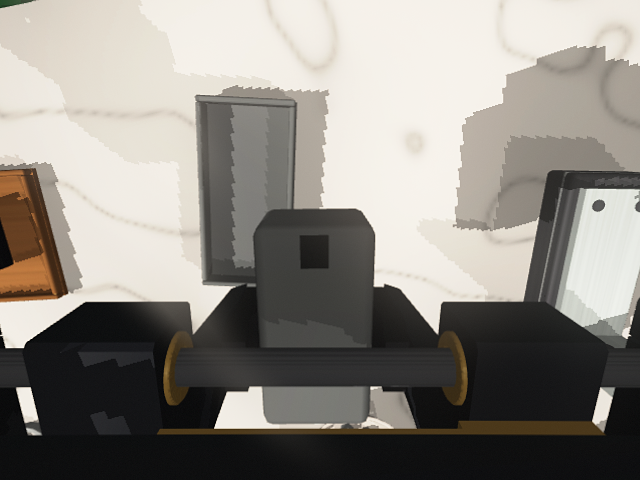

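View pics/t8.png

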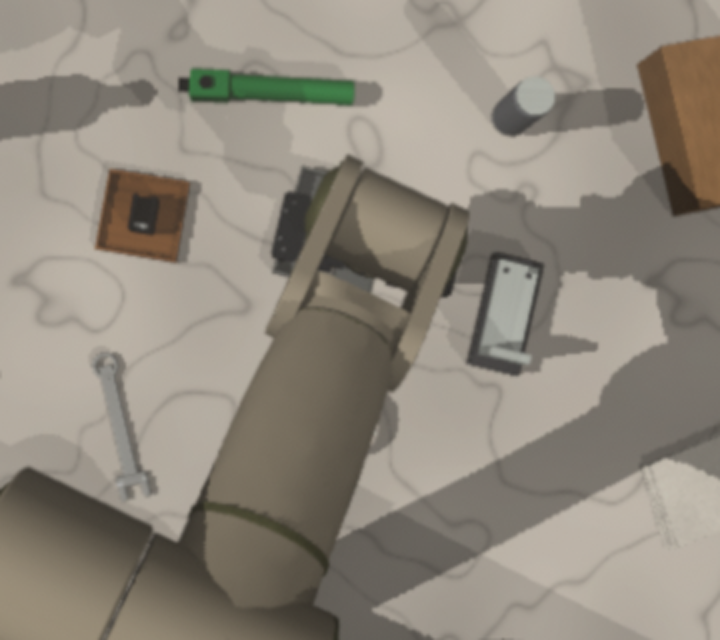

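Request:
apply_moves(
  increments=[
    [[40, -0.06, -0.08, 0, 0], [40, -0.14, -0.17, 0, 0], [40, -0.22, -0.26, 0.02, 0], [40, -0.3, -0.35, 0.04, 0], [40, -0.36, -0.42, 0.06, 0], [40, -0.4, -0.464, 0.1, 0], [40, -0.4, -0.464, 0.18, 0], [40, -0.4, -0.464, 0.26, 0], [40, -0.4, -0.464, 0.33, 0], [40, -0.4, -0.464, 0.38, 0], [40, -0.4, -0.464, 0.41, 0], [40, -0.4, -0.464, 0.43, 0], [40, -0.4, -0.464, 0.436, 0], [40, -0.4, -0.464, 0.436, 0]],
  ],
)

```text
t: 15.93
position: [0.4998, -0.0013, 0.0413]
eef_rot: [-0.0, 0.994, -0.112, 0.0]
wrist_force: [-0.3, 0.8, -2.0]
opening: 0.0441
```

Request:
apply_moves(
  increments=[
    [[40, 0, 0, 0.006, 0], [40, 0, 0, 0.01, 0], [40, 0, 0, 0.012, 0], [40, 0, 0, 0.012, 0], [80, 0, 0, 0.012, 0], [100, 0, 0, 0.012, 0], [100, 0, 0, 0.012, 0], [100, 0, 0, 0.012, 0], [100, 0, 0, 0.012, 0], [100, 0, 0, -0.05, 0], [100, 0, 0, -0.15, 0], [100, 0, 0, -0.3, 0], [100, 0, 0, -0.5, 0], [100, 0, 0, -0.65, 0], [100, 0, 0, -0.65, 0], [100, 0, 0, -0.65, 0]],
  ],
)

```text
t: 17.27
position: [0.5006, -0.0014, 0.206]
eef_rot: [0.0, 0.994, -0.112, 0.003]
wrist_force: [-0.1, 0.8, -1.1]
opening: 0.0881
```

```bash
python3 - <<'E'
from h import *
go(455,-305,200,76.6)
pic,W=cam('wrist'); save(pic,'w9')
E
```

```text
t 17.27 pos [500.6  -1.4 206. ] yaw -12.88 open 88.1 F [-0.1  0.8 -1.1]
  d [0.0928 1.2246 0.0246] turn -1.9884 rows>= 12.5
```

View pics/w9.png

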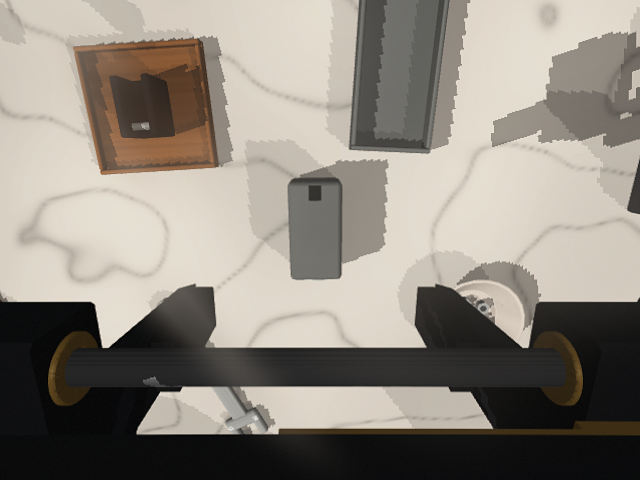

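Request:
apply_moves(
  increments=[
    [[100, 0, 0.08, 0, -0.14], [100, 0, 0.16, 0, -0.28], [100, 0, 0.26, 0, -0.42], [100, 0, 0.36, 0, -0.56], [100, 0, 0.46, 0, -0.7], [100, 0, 0.56, 0, -0.84], [100, 0, 0.66, 0, -0.95], [100, 0, 0.74, 0, -0.95], [100, 0, 0.74, 0, -0.95]],
  ],
)

```text
t: 18.07
position: [0.4572, -0.1839, 0.2017]
eef_rot: [-0.001, 0.967, 0.256, -0.001]
wrist_force: [0.8, -0.0, -0.3]
opening: 0.0884
```

```bash
python3 - <<'E'
from h import *
go(447,-363,220,76.6)
E
```

```text
t 18.07 pos [ 457.2 -183.9  201.7] yaw 29.68 open 88.4 F [ 0.8 -0.  -0.3]
  d [-0.3906  0.6021 -0.0743] turn -1.0426 rows>= 6.6
```

Request:
apply_moves(
  increments=[
    [[100, -0.05, 0.08, -0.07, -0.14], [100, -0.11, 0.17, -0.07, -0.28], [100, -0.17, 0.26, -0.07, -0.42], [100, -0.24, 0.36, -0.07, -0.56], [100, -0.3, 0.46, -0.07, -0.7], [100, -0.36, 0.54, -0.07, -0.84], [100, -0.39, 0.6, -0.07, -0.96], [100, -0.39, 0.6, -0.07, -1], [100, -0.39, 0.6, -0.07, -1], [100, -0.39, 0.6, -0.07, -1]],
  ],
)

```text
t: 18.9
position: [0.447, -0.3614, 0.2174]
eef_rot: [-0.003, 0.795, 0.606, -0.0]
wrist_force: [-0.3, 0.0, 0.3]
opening: 0.0879
```

```bash
python3 - <<'E'
from h import *
pic,W=cam('wrist'); save(pic,'w10')
z=W[...,2]
near=np.hypot(W[...,0]-.51,W[...,1]+.327)<.09
b=(abs(z-.092)<.004)&near; print('upr',rect(W,b))
f=(abs(z-.036)<.003)&near; print('foot',rect(W,f))
f=(abs(z-.03)<.003)&near; print('tin',rect(W,f))
go(459,-314,80,76.6)
E
```

```text
upr (array([ 458.5, -314.5]), (47.7, 10.0), 76.5, array([91.6, 92.7, 93.8]), 1060)
foot (array([ 506.4, -325.7]), (128.4, 48.2), -13.7, array([35.6, 36.8, 38. ]), 7655)
tin (array([ 507.7, -326.9]), (140.7, 62.0), -13.8, array([28.8, 30.5, 31.9]), 3664)
t 18.95 pos [ 447.  -361.4  217.9] yaw 74.64 open 88.1 F [-0.8 -0.3 -0.5]
  d [ 0.1944 -0.0018  0.5519] turn -0.0435 rows>= 3.5
```

View pics/w10.png

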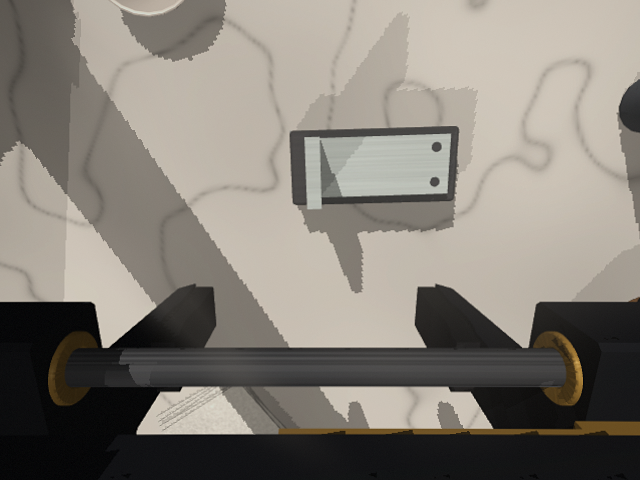

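Request:
apply_moves(
  increments=[
    [[100, 0.06, 0, 0.08, -0.04], [100, 0.13, 0, 0.17, -0.043], [100, 0.19, -0.003, 0.27, -0.043], [100, 0.193, -0.003, 0.36, -0.043], [100, 0.193, -0.003, 0.44, -0.043], [100, 0.193, -0.003, 0.5, -0.043], [100, 0.193, -0.003, 0.535, -0.043], [100, 0.193, -0.003, 0.55, -0.043], [100, 0.193, -0.003, 0.55, -0.043], [100, 0.193, -0.003, 0.55, -0.043]],
  ],
)

```text
t: 19.78
position: [0.459, -0.3143, 0.0812]
eef_rot: [-0.002, 0.785, 0.62, -0.0]
wrist_force: [-0.8, -0.6, 0.3]
opening: 0.0878
```

```bash
python3 - <<'E'
from h import *
go(458.8,-314.4,80,76.5)
E
```

```text
t 19.78 pos [ 459.  -314.3   81.2] yaw 76.57 open 87.8 F [-0.8 -0.6  0.3]
  d [-0.0005 -0.0006  0.0048] turn 0.0015 rows>= 0.0
```

Request:
apply_moves(
  increments=[
    [[60, 0, 0, 0, 0], [40, 0, 0, 0, 0], [20, 0, 0, 0, 0], [14, 0, 0, 0, 0], [14, 0, 0, 0, 0], [14, 0, 0, 0, 0], [14, 0, 0, 0, 0], [10, 0, 0, 0, 0], [5, 0, 0, 0, 0], [5, 0, 0, 0, 0], [5, 0, 0, 0, 0], [5, 0, 0, 0, 0], [5, 0, 0, 0, 0], [5, 0, 0, 0, 0], [5, 0, 0, 0, 0]],
  ],
  newtons=45,
)

```text
t: 21.03
position: [0.4589, -0.3143, 0.0811]
eef_rot: [-0.002, 0.785, 0.62, -0.0]
wrist_force: [-0.4, -0.3, -0.4]
opening: 0.01
```

Request:
apply_moves(
  increments=[
    [[5, 0, 0, -0.02, 0], [5, 0, 0, -0.06, 0], [5, 0, 0, -0.12, 0], [5, 0, 0, -0.18, 0], [5, 0, 0, -0.24, 0], [5, 0, 0, -0.3, 0], [5, 0, 0, -0.3, 0], [5, 0, 0, -0.3, 0]],
  ],
)

```text
t: 21.7
position: [0.4592, -0.3146, 0.1568]
eef_rot: [-0.001, 0.785, 0.62, -0.0]
wrist_force: [-0.7, -0.2, -3.0]
opening: 0.0099
```

```bash
python3 - <<'E'
from h import *
pic,W=cam('wrist'); save(pic,'w11')
z=W[...,2]
near=np.hypot(W[...,0]-.51,W[...,1]+.327)<.12
f=(z>.09)&(z<.13)&near; print('held foot',rect(W,f))
from numpy.linalg import lstsq
q=W[f]; c=q.mean(0); u,s,v=np.linalg.svd(q-c,full_matrices=False); print('n',v[2], 'tilt deg',np.degrees(np.arccos(abs(v[2][2]))))
go(562.5,-80.4,155,74.1)
E
```

```text
held foot (array([ 511.6, -327.5]), (116.8, 49.4), -13.6, array([111. , 112.3, 113.4]), 14982)
n [0.01034375 0.00391511 0.99993884] tilt deg 0.633698181086187
t 21.75 pos [ 459.  -314.3  155.9] yaw 76.57 open 9.5 F [ 0.3 -0.6 -2.4]
  d [1.0063 0.1855 0.0049] turn 0.0549 rows>= 6.1
```

View pics/w11.png

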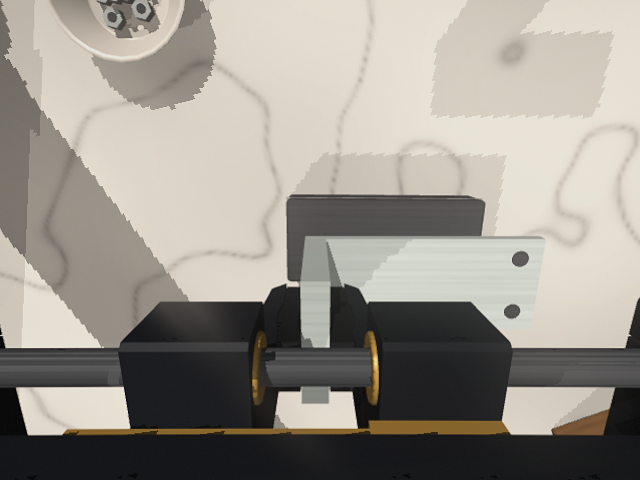

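Request:
apply_moves(
  increments=[
    [[5, 0.07, 0.01, 0, 0], [5, 0.16, 0.03, 0, 0.01], [5, 0.26, 0.05, 0, 0.02], [5, 0.36, 0.07, 0, 0.03], [5, 0.46, 0.09, 0, 0.04], [5, 0.56, 0.105, 0, 0.05], [5, 0.66, 0.125, 0, 0.055], [5, 0.76, 0.145, 0, 0.055], [5, 0.86, 0.16, 0, 0.055], [5, 0.94, 0.175, 0, 0.055], [5, 0.98, 0.182, 0, 0.055], [5, 0.999, 0.185, 0, 0.055], [5, 0.999, 0.185, 0, 0.055], [5, 0.999, 0.185, 0, 0.055]],
  ],
)

```text
t: 22.92
position: [0.5616, -0.0828, 0.1558]
eef_rot: [-0.002, 0.798, 0.602, -0.001]
wrist_force: [-0.3, -1.0, -1.6]
opening: 0.0097
```

```bash
python3 - <<'E'
from h import *
pic,W=cam('wrist'); save(pic,'w12')
z=W[...,2]
near=np.hypot(W[...,0]-.6135,W[...,1]+.095)<.12
f=(z>.09)&(z<.13)&near; print('held foot',rect(W,f))
f=(abs(z-.02)<.003)&near; print('rim',rect(W,f))
go(562,-80.2,55,74.1)
E
```

```text
held foot (array([613.4, -97.8]), (117.0, 49.4), -16.2, array([109.8, 111.1, 112.2]), 14989)
rim (array([594.2, -83.3]), (173.9, 96.3), -30.3, array([18.4, 20.4, 21.7]), 1892)
t 22.97 pos [561.6 -83.1 156. ] yaw 74.04 open 9.5 F [ 0.  -0.4 -1.7]
  d [ 1.090e-02 -1.000e-04  4.039e-01] turn -0.0013 rows>= 2.4
```

View pics/w12.png

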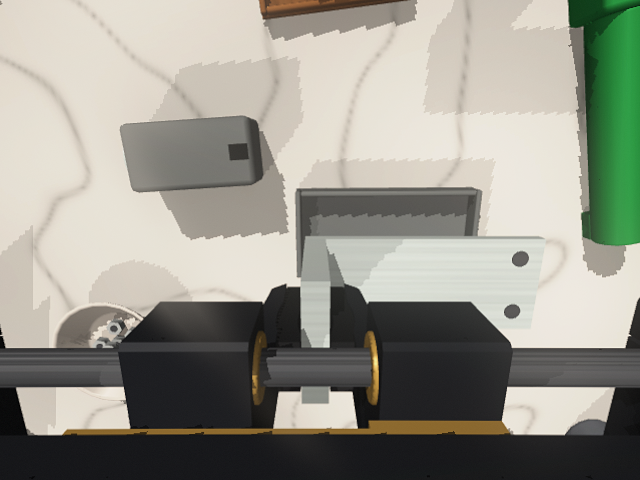

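Request:
apply_moves(
  increments=[
    [[5, 0.011, 0, 0.05, 0], [5, 0.011, 0, 0.12, 0], [5, 0.011, 0, 0.19, 0], [5, 0.011, 0, 0.25, 0], [5, 0.011, 0, 0.29, 0], [5, 0.011, 0, 0.31, 0], [5, 0.011, 0, 0.315, 0], [5, 0.011, 0, 0.315, 0], [5, 0.011, 0, 0.315, 0]],
  ],
)

```text
t: 23.72
position: [0.5625, -0.0805, 0.078]
eef_rot: [-0.001, 0.798, 0.602, -0.0]
wrist_force: [-1.7, 0.4, -0.9]
opening: 0.0099
```

```bash
python3 - <<'E'
from h import *
go(562,-80.2,55,74.1)
pic,W=cam('wrist'); save(pic,'w13')
z=W[...,2]
near=np.hypot(W[...,0]-.6135,W[...,1]+.095)<.09
f=(z>.025)&(z<.045)&near; print('held foot',rect(W,f))
f=(abs(z-.019)<.003)&near; print('rim',rect(W,f))
pic,W=cam('scene'); save(pic,'s13',(240,230,400,370),4)
E
```

```text
t 23.72 pos [562.5 -80.5  78. ] yaw 74.03 open 9.9 F [-1.7  0.4 -0.9]
  d [ 0.0007 -0.0019  0.092 ] turn -0.0016 rows>= 0.6
held foot (array([614.2, -95.8]), (116.7, 49.4), -15.9, array([32.1, 33.4, 34.5]), 14913)
rim (array([613. , -94.2]), (134.1, 66.5), -16.1, array([17.3, 20.4, 21.5]), 2994)
```

View pics/w13.png

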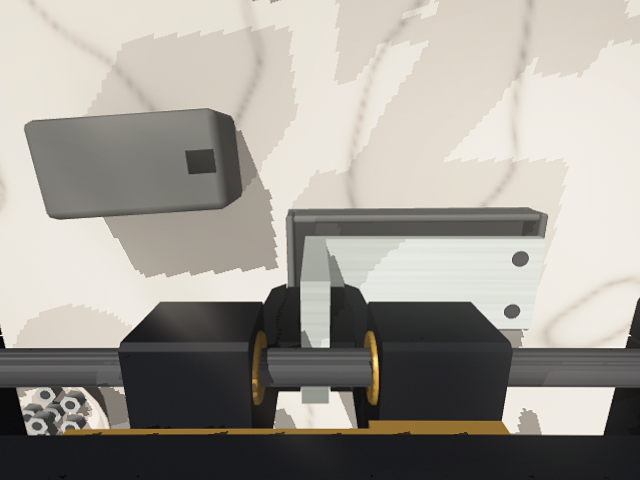

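View pics/s13.png

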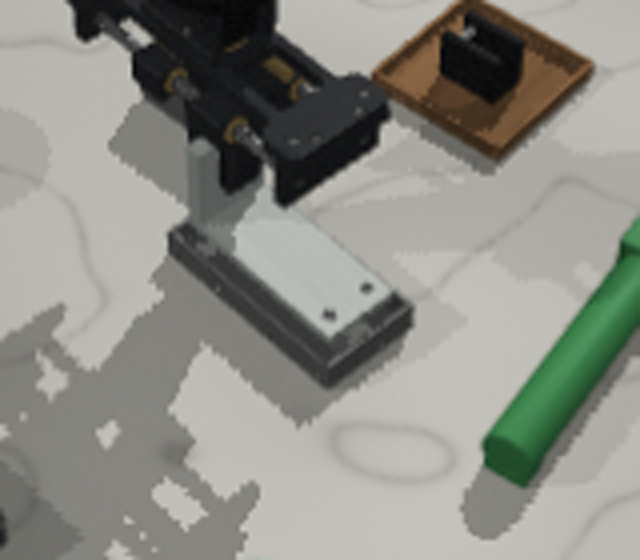

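Request:
apply_moves(
  increments=[
    [[5, 0.004, -0.0045, 0.015, 0], [5, 0.004, -0.0045, 0.035, 0], [5, 0.004, -0.0045, 0.055, 0], [5, 0.004, -0.0045, 0.07, 0], [5, 0.004, -0.0045, 0.08, 0], [5, 0.004, -0.0045, 0.086, 0], [5, 0.004, -0.0045, 0.09, 0], [5, 0.004, -0.0045, 0.09, 0], [5, 0.004, -0.0045, 0.09, 0]],
  ],
)

```text
t: 24.57
position: [0.5617, -0.0791, 0.0556]
eef_rot: [-0.001, 0.798, 0.602, -0.0]
wrist_force: [0.3, -0.5, -1.5]
opening: 0.0097
```

```bash
python3 - <<'E'
from h import *
go(562,-80.2,55,74.1)
pic,W=cam('wrist')
z=W[...,2]
near=np.hypot(W[...,0]-.6135,W[...,1]+.095)<.09
f=(z>.007)&(z<.0155)&near; print('held foot',rect(W,f))
E
```

```text
t 24.57 pos [561.7 -79.1  55.6] yaw 74.04 open 9.7 F [ 0.3 -0.5 -1.5]
  d [-0.0038  0.0024  0.0025] turn -0.0014 rows>= 0.0
held foot (array([613.2, -92.6]), (132.9, 63.7), -16.1, array([ 9.1, 11. , 13. ]), 17205)
```

Request:
apply_moves(
  increments=[
    [[5, 0, 0, 0.003, 0], [5, 0, 0, 0.005, 0], [5, 0, 0, 0.005, 0], [5, 0, 0, 0.005, 0]],
  ],
)

```text
t: 24.95
position: [0.5618, -0.0792, 0.0552]
eef_rot: [-0.001, 0.798, 0.602, -0.0]
wrist_force: [-2.8, 0.7, 5.5]
opening: 0.0099
```

Request:
apply_moves(
  increments=[
    [[30, 0, 0, 0, 0], [50, 0, 0, 0, 0], [50, 0, 0, 0, 0], [50, 0, 0, 0, 0], [50, 0, 0, 0, 0], [50, 0, 0, 0, 0], [50, 0, 0, -0.05, 0], [60, 0, 0, -0.15, 0], [100, -0.1, 0, -0.3, 0], [100, -0.2, 0, -0.5, 0], [100, -0.2, 0, -0.65, 0], [100, -0.2, 0, -0.65, 0], [100, -0.2, 0, -0.65, 0]],
  ],
)

```text
t: 26.03
position: [0.5492, -0.1286, 0.2214]
eef_rot: [0.002, 0.799, 0.602, 0.002]
wrist_force: [-0.9, -0.2, -0.2]
opening: 0.0819
```

```bash
python3 - <<'E'
from h import *
pic,W=cam('wrist'); save(pic,'w14')
z=W[...,2]
near=np.hypot(W[...,0]-.6135,W[...,1]+.095)<.09
f=(z>.007)&(z<.013)&near; print('foot',rect(W,f))
f=(abs(z-.0195)<.003)&near; print('rim',rect(W,f))
f=(abs(z-.066)<.004)&near; print('upr',rect(W,f))
go(455,-20,220,-12)
E
```

```text
foot (array([613.7, -94.9]), (127.7, 59.0), -15.0, array([ 9.4, 10.8, 12. ]), 6679)
rim (array([613.4, -94.8]), (134.7, 66.0), -15.5, array([18.2, 20.5, 21.8]), 2155)
upr (array([562.1, -79.7]), (47.4, 9.3), 74.1, array([65.7, 66.7, 67.9]), 840)
t 26.08 pos [ 548.6 -127.9  218.7] yaw 74.02 open 85.9 F [-0.4 -0.4 -1. ]
  d [ 0.3117 -0.4786 -0.0054] turn 1.9116 rows>= 12.0
```

View pics/w14.png

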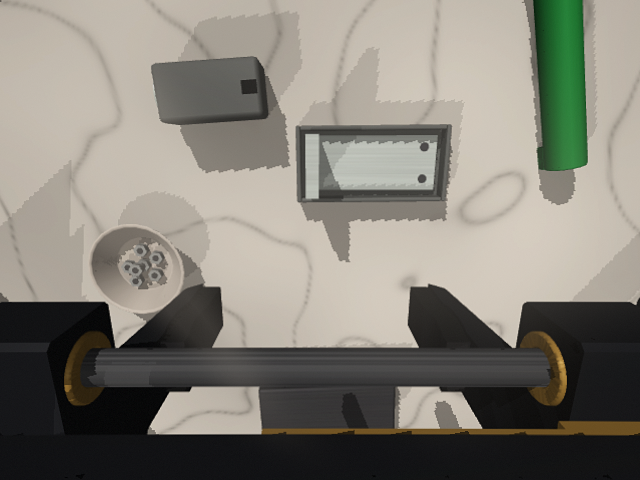

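Request:
apply_moves(
  increments=[
    [[100, 0.04, -0.06, 0, 0.14], [100, 0.08, -0.12, 0, 0.28], [100, 0.12, -0.18, 0, 0.42], [100, 0.16, -0.24, 0, 0.56], [100, 0.2, -0.3, 0, 0.7], [100, 0.24, -0.36, 0, 0.84], [100, 0.28, -0.42, 0, 0.95], [100, 0.31, -0.478, 0, 0.96], [100, 0.31, -0.478, 0, 0.96]],
  ],
)

```text
t: 26.83
position: [0.453, -0.0185, 0.2171]
eef_rot: [-0.001, 0.964, 0.267, -0.001]
wrist_force: [-0.2, 0.4, 0.1]
opening: 0.088
```

```bash
python3 - <<'E'
from h import *
go(455,0,200,-12.5)
E
```

```text
t 26.83 pos [453.  -18.5 217.1] yaw 30.91 open 88.0 F [-0.2  0.4  0.1]
  d [ 0.045  -0.0591  0.0687] turn 0.9647 rows>= 6.1
```

Request:
apply_moves(
  increments=[
    [[100, 0.01, -0.01, 0.01, 0.14], [100, 0.02, -0.02, 0.02, 0.28], [100, 0.03, -0.03, 0.03, 0.42], [100, 0.04, -0.04, 0.04, 0.56], [100, 0.045, -0.05, 0.05, 0.7], [100, 0.045, -0.06, 0.06, 0.84], [100, 0.045, -0.06, 0.07, 0.95], [100, 0.045, -0.06, 0.07, 0.965], [100, 0.045, -0.06, 0.07, 0.965], [100, 0.045, -0.06, 0.07, 0.965]],
  ],
)

```text
t: 27.67
position: [0.455, 0.0, 0.1992]
eef_rot: [-0.001, 0.994, -0.108, -0.002]
wrist_force: [-0.2, 0.2, 0.7]
opening: 0.0883
```

```bash
python3 - <<'E'
from h import *
pic,W=cam('wrist'); save(pic,'w15')
z=W[...,2]
m=cut_out('wrist','light')[0]['region']; print(rect(W,m)); print('top',rect(W,m&(abs(z-.0405)<.003)))
near=np.hypot(W[...,0]-.5,W[...,1]+.0)<.08
print('top2',rect(W,near&(abs(z-.0405)<.003)))
go(499,-1,37,-12.5)
E
```

```text
(array([496.8,   0.8]), (95.4, 48.1), -12.7, array([38.3, 40.5, 41.8]), 6168)
top (array([500.2,  -1.9]), (83.5, 43.7), -12.3, array([38.9, 40.6, 41.8]), 5985)
top2 (array([500.2,  -1.9]), (83.5, 43.7), -12.3, array([38.9, 40.6, 41.8]), 5986)
t 27.77 pos [4.550e+02 1.000e-01 1.995e+02] yaw -12.41 open 88.0 F [-0.4 -0.6  0.3]
  d [ 0.1749 -0.0328  0.6496] turn 0.0019 rows>= 4.0
```

View pics/w15.png

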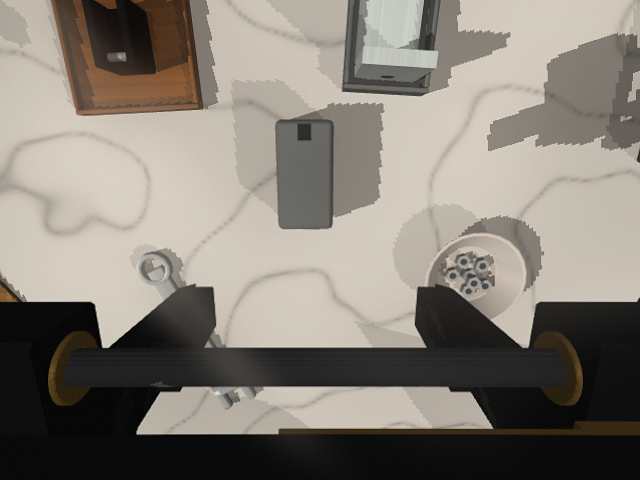

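Request:
apply_moves(
  increments=[
    [[100, 0.06, -0.01, 0.1, 0], [100, 0.12, -0.02, 0.22, 0], [100, 0.18, -0.03, 0.34, 0], [100, 0.18, -0.03, 0.45, 0], [100, 0.18, -0.03, 0.54, 0], [100, 0.18, -0.03, 0.6, 0], [100, 0.18, -0.03, 0.635, 0], [100, 0.18, -0.03, 0.648, 0], [100, 0.18, -0.03, 0.648, 0], [100, 0.18, -0.03, 0.648, 0]],
  ],
)

```text
t: 28.6
position: [0.5006, -0.0021, 0.0382]
eef_rot: [-0.001, 0.994, -0.108, -0.001]
wrist_force: [-0.3, 0.6, 0.0]
opening: 0.0881
```

Request:
apply_moves(
  increments=[
    [[45, 0, 0, 0, 0], [45, 0, 0, 0, 0], [45, 0, 0, 0, 0], [45, 0, 0, 0, 0], [45, 0, 0, 0, 0], [45, 0, 0, 0, 0], [42, 0, 0, 0, 0], [40, 0, 0, 0, 0], [40, 0, 0, 0, 0]],
  ],
  newtons=15,
)

```text
t: 29.35
position: [0.5006, -0.0021, 0.0382]
eef_rot: [-0.001, 0.994, -0.108, -0.001]
wrist_force: [-0.6, -0.9, 1.7]
opening: 0.0439
```

Request:
apply_moves(
  increments=[
    [[40, 0, 0, -0.03, 0], [40, 0, 0, -0.08, 0], [40, 0, 0, -0.16, 0], [40, 0, 0, -0.24, 0], [40, 0, 0, -0.32, 0], [40, 0, 0, -0.38, 0], [40, 0, 0, -0.4, 0], [40, 0, 0, -0.4, 0], [40, 0, 0, -0.4, 0]],
  ],
)

```text
t: 30.1
position: [0.5004, -0.0022, 0.1377]
eef_rot: [-0.001, 0.994, -0.108, -0.001]
wrist_force: [-0.0, 0.7, -2.4]
opening: 0.0438
```

```bash
python3 - <<'E'
from h import *
go(620.8,-96.4,140,-15.9)
E
```

```text
t 30.1 pos [500.4  -2.2 137.7] yaw -12.4 open 43.8 F [-0.   0.7 -2.4]
  d [ 0.5512  0.2647 -0.0109] turn 0.0779 rows>= 3.7
```

Request:
apply_moves(
  increments=[
    [[40, 0.05, 0.02, 0, 0.02], [40, 0.12, 0.06, 0, 0.04], [40, 0.21, 0.1, 0, 0.06], [40, 0.3, 0.145, 0, 0.078], [40, 0.39, 0.19, 0, 0.078], [40, 0.46, 0.22, 0, 0.078], [40, 0.52, 0.25, 0, 0.078], [40, 0.551, 0.265, 0, 0.078], [40, 0.551, 0.265, 0, 0.078], [40, 0.551, 0.265, 0, 0.078]],
  ],
)

```text
t: 30.93
position: [0.6201, -0.0963, 0.1357]
eef_rot: [-0.001, 0.99, -0.138, -0.003]
wrist_force: [0.7, 0.4, -2.3]
opening: 0.0438
```

```bash
python3 - <<'E'
from h import *
go(620.8,-96.4,49,-15.9)
pic,W=cam('wrist'); save(pic,'w16')
z=W[...,2]
near=np.hypot(W[...,0]-.62,W[...,1]+.095)<.09
f=(abs(z-.140)<.008)&near; print('light top',rect(W,f))
E
```

```text
t 30.93 pos [620.1 -96.3 135.7] yaw -15.92 open 43.8 F [ 0.7  0.4 -2.3]
  d [4.600e-03 3.000e-04 3.468e-01] turn -0.0005 rows>= 2.1
light top (array([619.4, -96.9]), (84.0, 75.6), -15.9, array([135.2, 138. , 140.7]), 20690)
```

View pics/w16.png

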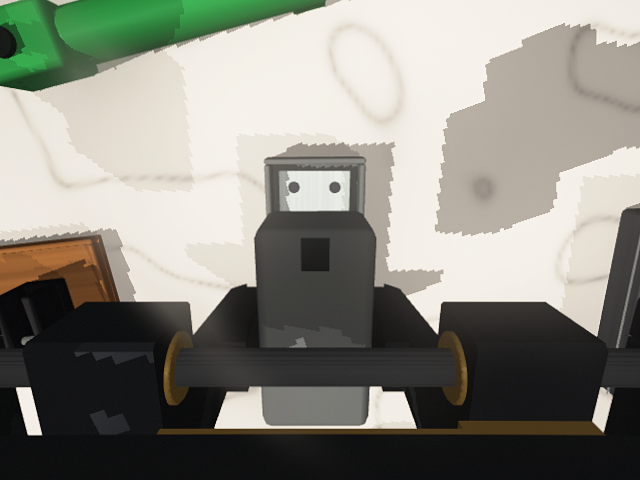

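Request:
apply_moves(
  increments=[
    [[40, 0.004, 0, 0.05, 0], [40, 0.004, 0, 0.12, 0], [40, 0.004, 0, 0.19, 0], [40, 0.004, 0, 0.25, 0], [40, 0.004, 0, 0.29, 0], [40, 0.004, 0, 0.315, 0], [40, 0.004, 0, 0.328, 0], [40, 0.004, 0, 0.335, 0], [40, 0.004, 0, 0.335, 0], [40, 0.004, 0, 0.335, 0]],
  ],
)

```text
t: 31.82
position: [0.6209, -0.0961, 0.053]
eef_rot: [-0.001, 0.99, -0.138, -0.002]
wrist_force: [0.7, 0.1, -1.2]
opening: 0.0437
```

Request:
apply_moves(
  increments=[
    [[40, 0, 0, 0.006, 0], [40, 0, 0, 0.012, 0], [40, 0, 0, 0.015, 0], [40, 0, 0, 0.015, 0]],
  ],
)

```text
t: 32.15
position: [0.6208, -0.0961, 0.0491]
eef_rot: [-0.001, 0.99, -0.138, -0.002]
wrist_force: [-0.6, 0.3, -1.9]
opening: 0.0438
```

Request:
apply_moves(
  increments=[
    [[40, 0, 0, 0.003, 0], [40, 0, 0, 0.004, 0], [40, 0, 0, 0.004, 0], [50, 0, 0, 0.004, 0], [70, 0, 0, 0.004, 0], [70, 0, 0, 0.004, 0], [80, 0, 0, 0.004, 0], [80, 0, 0, 0.004, 0], [80, 0, 0, -0.05, 0], [80, 0, 0, -0.15, 0], [100, 0, 0, -0.3, 0], [100, -0.1, 0, -0.45, 0], [100, -0.2, 0, -0.6, 0], [100, -0.25, 0, -0.6, 0], [100, -0.25, 0, -0.6, 0]],
  ],
)

```text
t: 33.4
position: [0.5604, -0.0788, 0.2034]
eef_rot: [-0.0, 0.99, -0.138, 0.001]
wrist_force: [-0.2, -0.0, -0.4]
opening: 0.0882
```

```bash
python3 - <<'E'
from h import *
pic,W=cam('wrist'); save(pic,'w17')
z=W[...,2]
near=np.hypot(W[...,0]-.6135,W[...,1]+.095)<.085
print('light top',rect(W,(abs(z-.0505)<.0025)&near))
print('rim',rect(W,(abs(z-.0203)<.002)&near))
print('upr',rect(W,(abs(z-.0665)<.002)&near))
go(460,-315,220,-13.7)
E
```

```text
light top (array([613.9, -93.7]), (96.4, 47.0), -15.9, array([49.1, 50.6, 51.9]), 6630)
rim (array([613.7, -95.1]), (133.7, 66.7), -15.5, array([19.1, 20.5, 21.7]), 2087)
upr (array([563. , -79.5]), (48.0, 10.4), 74.3, array([65.4, 66.5, 67.7]), 901)
t 33.45 pos [561.1 -79.2 201.4] yaw -15.89 open 88.1 F [ 0.6 -0.3 -0.5]
  d [-0.1306  1.0179 -0.0753] turn -0.0487 rows>= 6.2
```

View pics/w17.png

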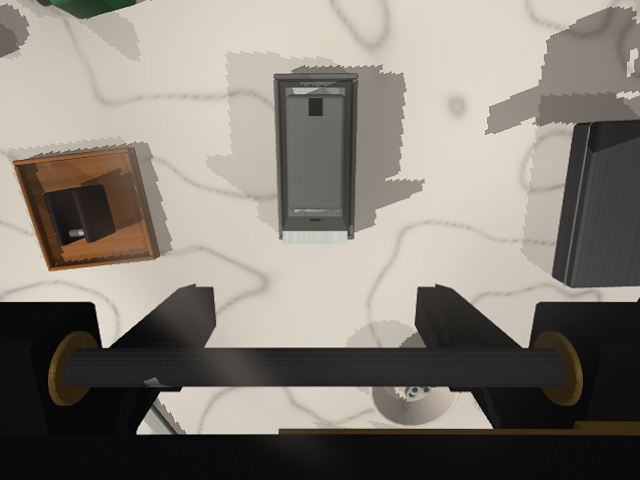

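Request:
apply_moves(
  increments=[
    [[100, -0.02, 0.14, -0.02, -0.05], [100, -0.04, 0.28, -0.04, -0.05], [100, -0.06, 0.43, -0.06, -0.05], [100, -0.08, 0.58, -0.07, -0.05], [100, -0.1, 0.73, -0.07, -0.05], [100, -0.12, 0.87, -0.07, -0.05], [100, -0.13, 0.99, -0.07, -0.05], [100, -0.13, 0.99, -0.07, -0.05], [100, -0.13, 0.99, -0.07, -0.05]],
  ],
)

```text
t: 34.2
position: [0.4618, -0.3096, 0.2175]
eef_rot: [-0.001, 0.993, -0.12, -0.001]
wrist_force: [-0.0, -0.0, 0.0]
opening: 0.0878
```

```bash
python3 - <<'E'
from h import *
pic,W=cam('wrist'); save(pic,'w18')
z=W[...,2]
near=np.hypot(W[...,0]-.51,W[...,1]+.327)<.1
print('tin',rect(W,(abs(z-.0305)<.0025)&near))
go(509,-327.5,31,-13.7)
E
```

```text
tin (array([ 508.1, -327.2]), (138.0, 62.5), -13.8, array([29.3, 30.6, 31.8]), 12264)
t 34.25 pos [ 462.2 -308.5  217.7] yaw -13.69 open 88.0 F [0.2 0.2 0.3]
  d [0.2016 0.0314 0.7461] turn 0.0002 rows>= 4.6
```

View pics/w18.png

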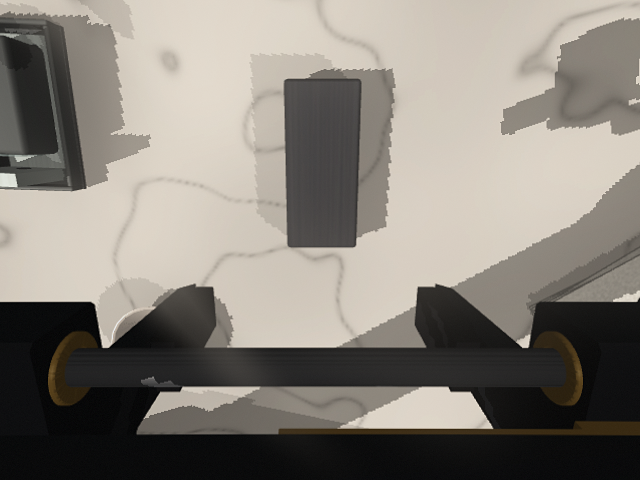

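Request:
apply_moves(
  increments=[
    [[100, 0.06, 0.01, 0.1, 0], [100, 0.13, 0.02, 0.22, 0], [100, 0.198, 0.03, 0.35, 0], [100, 0.198, 0.03, 0.47, 0], [100, 0.198, 0.03, 0.58, 0], [100, 0.198, 0.03, 0.66, 0], [100, 0.198, 0.03, 0.71, 0], [100, 0.198, 0.03, 0.735, 0], [100, 0.198, 0.03, 0.746, 0], [100, 0.198, 0.03, 0.746, 0], [100, 0.198, 0.03, 0.746, 0]],
  ],
)

```text
t: 35.17
position: [0.5088, -0.3272, 0.0322]
eef_rot: [-0.001, 0.993, -0.119, -0.0]
wrist_force: [0.2, -0.3, 0.7]
opening: 0.0883
```

Request:
apply_moves(
  increments=[
    [[65, 0, 0, 0, 0], [65, 0, 0, 0, 0], [60, 0, 0, 0, 0], [60, 0, 0, 0, 0], [60, 0, 0, 0, 0], [60, 0, 0, 0, 0], [60, 0, 0, 0, 0], [60, 0, 0, 0, 0], [60, 0, 0, 0, 0]],
  ],
  newtons=40,
)

```text
t: 35.92
position: [0.5089, -0.3272, 0.0326]
eef_rot: [-0.001, 0.993, -0.119, -0.0]
wrist_force: [-1.6, 2.3, 4.8]
opening: 0.0616
```

Request:
apply_moves(
  increments=[
    [[60, 0, 0, -0.03, 0], [60, 0, 0, -0.08, 0], [60, 0, 0, -0.16, 0], [60, 0, 0, -0.26, 0], [60, 0, 0, -0.36, 0], [60, 0, 0, -0.45, 0], [60, 0, 0, -0.5, 0], [60, 0, 0, -0.5, 0], [60, 0, 0, -0.5, 0]],
  ],
)

```text
t: 36.67
position: [0.5088, -0.3274, 0.1579]
eef_rot: [-0.0, 0.993, -0.119, 0.0]
wrist_force: [-0.0, 0.1, -3.5]
opening: 0.0614
```

```bash
python3 - <<'E'
from h import *
go(480,-100,200,0)
pic,W=cam('wrist'); save(pic,'w19')
pic,W=cam('top')
m=cut_out('top','mat')[0]['region']; z=W[...,2]
print(rect(W,m)); print(rect(W,m&(z>.001)&(z<.007)))
E
```

```text
t 36.67 pos [ 508.8 -327.4  157.9] yaw -13.68 open 61.4 F [-0.   0.1 -3.5]
  d [-0.3272 -0.8566 -0.1675] turn -0.304 rows>= 5.6
(array([566.5, -79.8]), (45.2, 21.3), 71.4, array([ 8.1, 62.7, 67.9]), 149)
(array([573.9, -83.5]), (32.8, 2.0), 73.0, array([4.4, 5.2, 6.8]), 6)
```

View pics/w19.png

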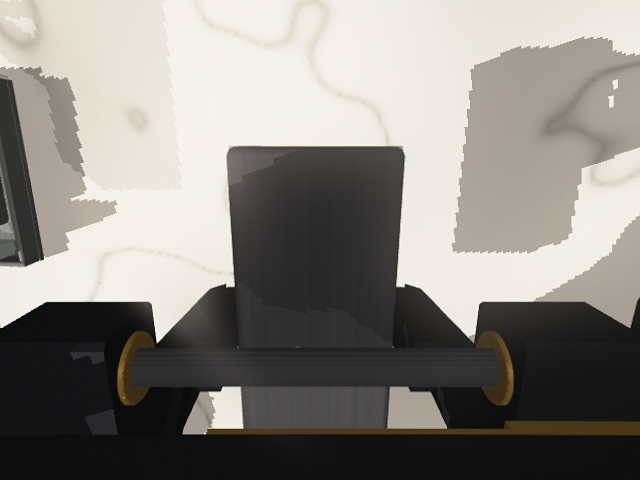

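Request:
apply_moves(
  increments=[
    [[60, -0.02, -0.06, 0, -0.02], [60, -0.06, -0.16, 0, -0.06], [60, -0.1, -0.27, 0, -0.1], [60, -0.14, -0.38, 0, -0.14], [60, -0.18, -0.5, 0, -0.18], [60, -0.23, -0.62, 0, -0.22], [60, -0.27, -0.72, 0, -0.26], [60, -0.31, -0.81, 0, -0.3], [60, -0.33, -0.86, 0, -0.3], [60, -0.33, -0.86, 0, -0.3]],
  ],
)

```text
t: 37.65
position: [0.4786, -0.0965, 0.1565]
eef_rot: [-0.002, 1.0, -0.001, -0.002]
wrist_force: [1.1, -0.1, -3.1]
opening: 0.0616
```

```bash
python3 - <<'E'
from h import *
go(480,130,160,12)
E
```

```text
t 37.65 pos [478.6 -96.5 156.5] yaw -0.1 open 61.6 F [ 1.1 -0.1 -3.1]
  d [ 0.004  -0.9062 -0.0102] turn -0.2689 rows>= 5.4
```

Request:
apply_moves(
  increments=[
    [[60, 0, -0.07, 0, -0.02], [60, 0, -0.17, 0, -0.06], [60, 0, -0.29, 0, -0.1], [60, 0, -0.41, 0, -0.14], [60, 0, -0.53, 0, -0.18], [60, 0, -0.65, 0, -0.22], [60, 0, -0.76, 0, -0.26], [60, 0, -0.85, 0, -0.27], [60, 0, -0.9, 0, -0.27], [60, 0, -0.9, 0, -0.27]],
  ],
)

```text
t: 38.48
position: [0.4794, 0.1296, 0.1571]
eef_rot: [-0.002, 0.994, 0.105, -0.002]
wrist_force: [0.4, -0.1, -3.9]
opening: 0.0616
```

```bash
python3 - <<'E'
from h import *
pic,W=cam('wrist'); save(pic,'w20')
z=W[...,2]
near=(np.hypot(W[...,0]-.486,W[...,1]-.358)<.12)
try:
  m=cut_out('wrist','mat')[0]['region']; print(rect(W,m))
except Exception as e: print(e)
go(486,358,160,23.5)
E
```

```text
(array([486.4, 358.2]), (163.0, 89.6), 22.4, array([3.3, 4.6, 5.8]), 16639)
t 38.58 pos [479.4 127.7 157.1] yaw 12.02 open 61.8 F [-0.2 -1.3 -2.4]
  d [ 0.2174 -0.8955 -0.0084] turn -0.2552 rows>= 5.5
```

View pics/w20.png

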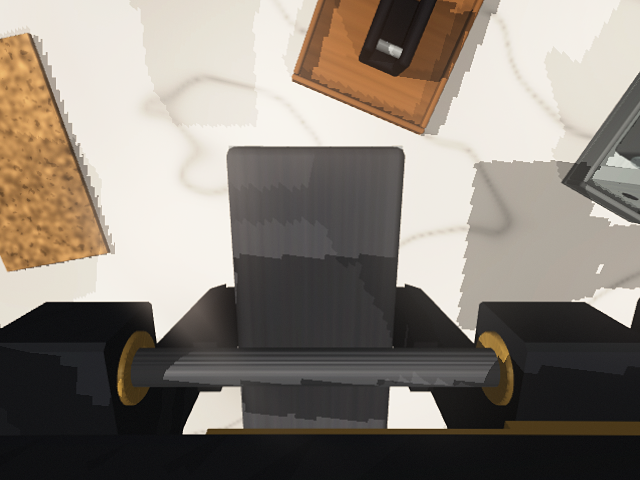

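Request:
apply_moves(
  increments=[
    [[60, 0.01, -0.07, 0, -0.02], [60, 0.04, -0.17, 0, -0.06], [60, 0.07, -0.29, 0, -0.1], [60, 0.1, -0.41, 0, -0.14], [60, 0.13, -0.53, 0, -0.18], [60, 0.16, -0.65, 0, -0.22], [60, 0.19, -0.76, 0, -0.245], [60, 0.21, -0.85, 0, -0.245], [60, 0.218, -0.896, 0, -0.245], [60, 0.218, -0.896, 0, -0.245], [60, 0.218, -0.896, 0, -0.245]],
  ],
)

```text
t: 39.5
position: [0.4865, 0.3569, 0.1575]
eef_rot: [-0.002, 0.98, 0.199, -0.002]
wrist_force: [-1.0, 0.4, -4.1]
opening: 0.0617
```

```bash
python3 - <<'E'
from h import *
pic,W=cam('wrist'); save(pic,'w21')
go(486.4,358,36.5,23)
E
```

```text
t 39.55 pos [486.6 356.6 157.6] yaw 22.96 open 61.3 F [-0.3 -0.  -3.1]
  d [ 0.0029 -0.0034  0.4846] turn -0.0009 rows>= 2.9
```

View pics/w21.png

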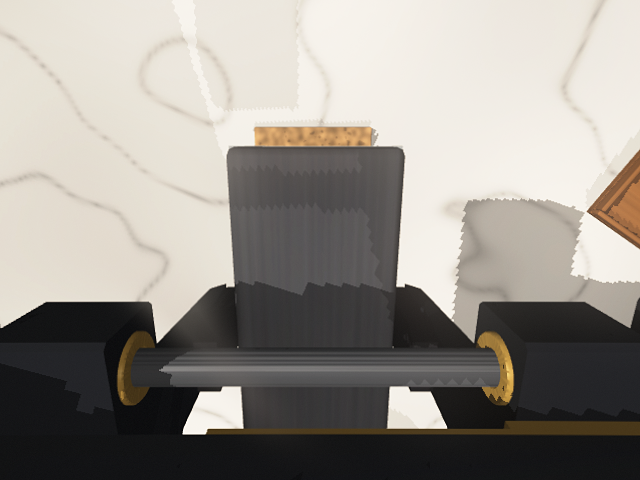

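Aligned with the mat (mat edge centred at px 315,135). Lower and check contact.

Request:
apply_moves(
  increments=[
    [[60, 0.002, -0.003, 0.06, 0], [60, 0.002, -0.003, 0.15, 0], [60, 0.002, -0.003, 0.24, 0], [60, 0.002, -0.003, 0.32, 0], [60, 0.002, -0.003, 0.39, 0], [60, 0.002, -0.003, 0.44, 0], [60, 0.002, -0.003, 0.465, 0], [60, 0.002, -0.003, 0.478, 0], [60, 0.002, -0.003, 0.482, 0], [60, 0.002, -0.003, 0.482, 0], [60, 0.002, -0.003, 0.482, 0]],
  ],
)

```text
t: 40.47
position: [0.4867, 0.358, 0.038]
eef_rot: [-0.002, 0.98, 0.199, -0.001]
wrist_force: [0.4, -0.1, -3.1]
opening: 0.0614
```

Request:
apply_moves(
  increments=[
    [[60, 0, 0, 0.002, 0], [60, 0, 0, 0.004, 0], [60, 0, 0, 0.004, 0]],
  ],
)

```text
t: 40.72
position: [0.4868, 0.358, 0.0374]
eef_rot: [-0.002, 0.98, 0.199, -0.001]
wrist_force: [-0.7, -0.5, -2.9]
opening: 0.0614
```

Request:
apply_moves(
  increments=[
    [[60, 0, 0, 0.004, 0], [60, 0, 0, 0.006, 0], [60, 0, 0, 0.006, 0]],
  ],
)

```text
t: 40.97
position: [0.4869, 0.3582, 0.0366]
eef_rot: [-0.002, 0.98, 0.199, -0.001]
wrist_force: [-3.4, -1.6, 3.8]
opening: 0.0619
```

Request:
apply_moves(
  increments=[
    [[80, 0, 0, 0, 0], [100, 0, 0, 0, 0], [100, 0, 0, 0, 0], [100, 0, 0, 0, 0], [100, 0, 0, 0, 0], [100, 0, 0, -0.05, 0], [100, 0, 0, -0.12, 0], [100, 0, 0, -0.25, 0], [100, -0.05, 0, -0.4, 0], [100, -0.15, 0, -0.55, 0], [100, -0.2, 0, -0.7, 0], [100, -0.2, 0, -0.7, 0], [100, -0.2, 0, -0.7, 0]],
  ],
)

```text
t: 42.05
position: [0.4414, 0.3382, 0.215]
eef_rot: [-0.003, 0.98, 0.199, 0.002]
wrist_force: [0.3, 0.3, -0.0]
opening: 0.0879
```

```bash
python3 - <<'E'
from h import *
pic,W=cam('wrist'); save(pic,'w22')
z=W[...,2]
near=np.hypot(W[...,0]-.486,W[...,1]-.358)<.12
print('tin',rect(W,(abs(z-.034)<.0035)&near))
m=cut_out('wrist','mat')[0]['region']; print('mat',rect(W,m&near))
pic,W=cam('top'); save(pic,'t22',(120,130,560,450),1.7)
for t in 'dish wrench pump clip light'.split():
    for x in mark_of('top',t)[:1]: print(t,round(x['confidence'],2),np.round(np.array(x['centre'])*1000))
pic,W=cam('scene'); save(pic,'s22',(180,150,440,370),3)
z=W[...,2]; near=np.hypot(W[...,0]-.6135,W[...,1]+.095)<.085
print('light top',rect(W,(abs(z-.0505)<.0025)&near)); near=np.hypot(W[...,0]-.626,W[...,1]-.111)<.05
print('clip top',rect(W,(abs(z-.04)<.0035)&near))
E
```

```text
tin (array([486.1, 356.4]), (138.7, 62.9), 22.9, array([33.3, 34.6, 35.9]), 12767)
mat (array([486.6, 358.7]), (161.0, 87.8), 22.3, array([3.4, 4.7, 6. ]), 4430)
dish 0.98 [ 376. -125.   -4.]
wrench 0.79 [376. 138.  -3.]
pump 0.83 [781. -48.   2.]
clip 0.64 [624. 113.  -0.]
light 0.7 [616. -98.  11.]
light top (array([608.2, -94.5]), (106.8, 44.7), -14.1, array([48.2, 50. , 52.5]), 485)
clip top (array([624.5, 107.9]), (44.8, 31.0), -7.5, array([37.1, 39.8, 42.3]), 92)
```

View pics/w22.png

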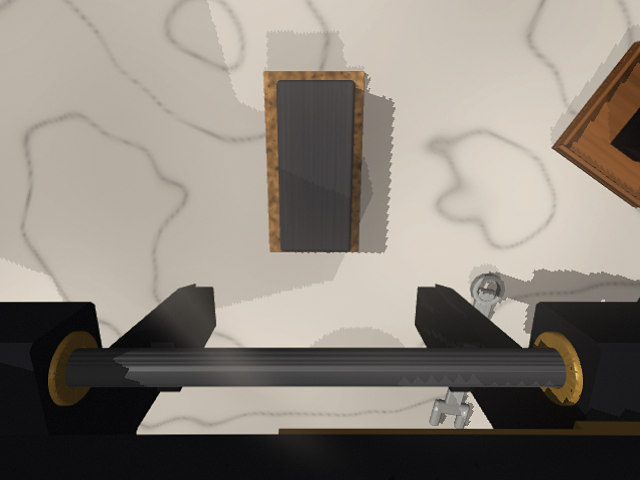

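View pics/t22.png

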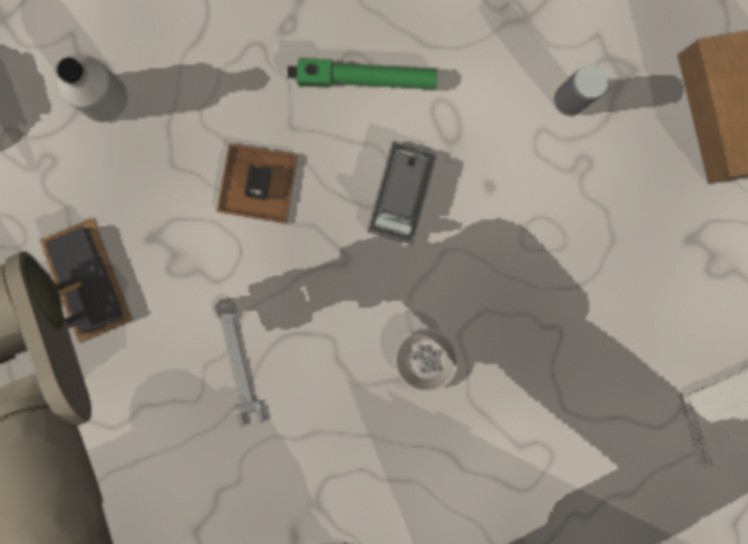

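View pics/s22.png

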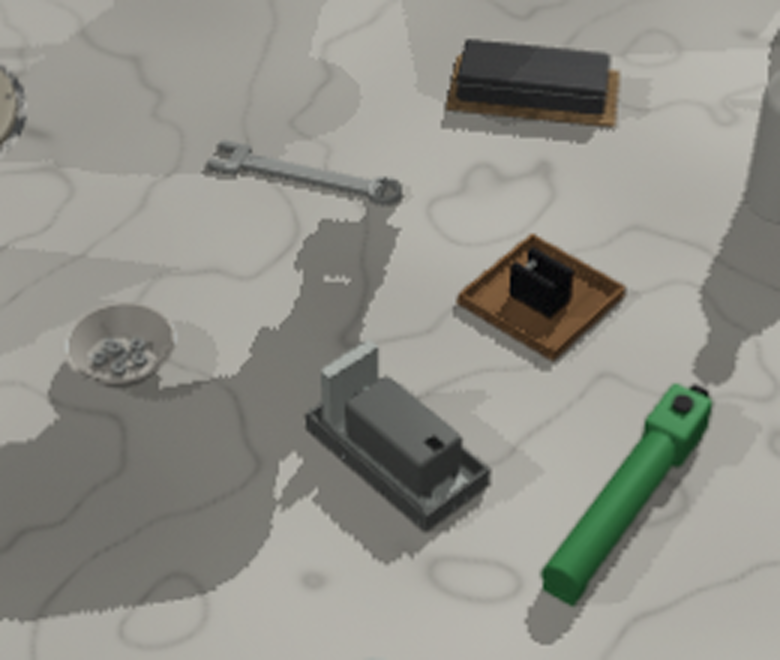

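```bash
python3 - <<'E'
from h import *
print(order.sign_off())
E
```

```text
the job is handed in; nothing more can be done
None
```

All four things are in their places and I handed the job in at about 42.5 s of the 141 s allowed. No verdict was reported. In order: the clip went into the tray, the light was parked on the marble, the bracket went into the box, the light went onto its foot, and the tin went onto the mat.

Last checks from the cameras:

| Thing | Measured at the end | Compared with the limit |
|---|---|---|
| Bracket | Foot flat on the box floor, top face at 10–11 mm, within about 1 mm of box centre | 12 mm |
| Light | Upright, its top at 50.6 mm, so its underside is on the foot; about 8 mm along the foot, within a few mm of the midline | -9 to +30 mm along, 15 mm across |
| Clip | Upright, its top at 40 mm, about 3 mm from tray centre | 35 mm |
| Tin | Flat, its top at 34.6 mm, about 2 mm and 0.6° off the mat | 18 mm, 0.2 rad |

- **Left alone:** The pump and wrench read within about 5 mm of where they were at the start, which is the detector's accuracy. The dish has no measured start position, because its first detection was wrong. It looks unmoved in the pictures and nothing came near it.
- **Light position not fully measured:** Its 8 mm along the foot comes from where the gripper released it. My direct outline of its top was spoiled by the upright at the same height (96–107 mm long instead of 84), so I checked it by eye: there is a gap at both ends.
- **Disagreement with the description:** The light was lying lengthwise on the bracket at the start, not crosswise, with about 22 mm free to the upright rather than 40 mm. I gripped it as measured.

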